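Refit the wheel of a stallholder's hand truck

TASK

The stallholder's folding hand truck lies face down on the stall table with one wheel off. Put it back as on the other side: slide the spacer tube onto the bare end of the axle, then the wheel that leans on the cash box, then push the end cap on over the tip of the axle, so that spacer, wheel and cap are all fully home, one against the next, and let go. Do not knock or shift the bottle or either tin.

Things in the scene. Friction and masses are not known exactly. Their poses are not given: they have to be found in the camera images.
- truck: Folding hand truck lying face down on the table, fixed. Origin: on the table under the axle's shoulder. +x: outward along the bare axle end; frame (260 mm wide, below 40 mm high) extends to -x, and up to 600 mm to -y and 43 mm to +y. Axle brackets at its sides are 118 mm high. The other wheel, already fitted with identical spacer and cap, is 320 to 365 mm to -x, 185 mm high.
- axle_root (a point): Bare steel axle end of the truck: horizontal, 20 mm in diameter, centre line 105 mm above the table. This point is on the centre line, at the flat outer face of the welded shoulder (36 mm in diameter) against which the spacer butts. +x runs outward along the axle to its free tip; z is up.
- axle_tip (a point): The free tip of the bare axle end, on its centre line, 139 mm outward from the shoulder; same axes. The last 7 mm taper from 20 to 12 mm in diameter.
- spacer_center (a point): Spacer: plain steel tube, 40 mm outer diameter, 60 mm long, through bore 24 mm, 0.16 kg. It lies on its side on the table, free to roll. Point: its centre (20 mm above the table); x is the axis of the bore. Either end may go first. Fully home its centre is 30 mm from the shoulder.
- wheel_center (a point): Wheel: black rubber tyre, grey centre, 160 mm in diameter, 45 mm wide (hub and tyre), dished between radius 24 and 57 mm; through bore 24 mm; 0.5 to 0.8 kg; both sides alike. Leans 25 degrees from upright on the cash box's top edge. Point: centre of hub; x: bore axis (at the start away from the box, 25 degrees up); z: from its foot to its top. Home: centre 82.5 mm from the shoulder.
- cap_center (a point): End cap: black plastic, domed closed end, 54 mm in diameter, 50 mm long, blind bore 24 mm wide, 38 mm deep. It lies on its side on the table. Point: middle of its length, on its axis (27 mm above the table). x: the axis, toward the domed end; the open mouth is 25 mm to -x. Fully home its mouth butts on the wheel's hub and its centre is 130 mm from the shoulder.
- cashbox_top (a point): Grey steel cash box, 150 mm (its x) by 200 mm (its y) by 70 mm high, fixed. Point: the centre of its top; x points to the side on which the wheel leans.
- tin_center (a point): Taller of two unopened tins standing on the table, 70 mm in diameter, 62 mm high; point at its centre. Leave it alone.
- bottle_center (a point): Green glass bottle standing on the table, 66 mm in diameter, 200 mm high; point at its centre. Leave it alone.
- flat_tin_center (a point): Flatter of the two tins, 72 mm in diameter, 42 mm high, standing on the table; point at its centre. Leave it alone.

How it is judged:
On the way, in this order (a step that is already met when the one before it is completed fails the run):
1. the spacer is on the axle, within about 10 mm of the shoulder (x of spacer_center in the frame of axle_root between 0.024 and 0.041 m and y of spacer_center in the frame of axle_root between -0.006 and 0.006 m and z of spacer_center in the frame of axle_root between -0.006 and 0.006 m and angle between the x axis of spacer_center and the x axis of axle_root, either way round below 0.12 rad), for 0.2 s.
2. the wheel is on the axle outside the spacer, within about 10 mm of home (x of wheel_center in the frame of axle_root between 0.076 and 0.093 m and y of wheel_center in the frame of axle_root between -0.006 and 0.006 m and z of wheel_center in the frame of axle_root between -0.006 and 0.006 m and angle between the x axis of wheel_center and the x axis of axle_root, either way round below 0.12 rad), for 0.2 s.
3. the cap is on the axle's tip outside the wheel, its open mouth inward, within about 6 mm of home (x of cap_center in the frame of axle_root between 0.122 and 0.1365 m and y of cap_center in the frame of axle_root between -0.006 and 0.006 m and z of cap_center in the frame of axle_root between -0.006 and 0.006 m and angle between the x axis of cap_center and the x axis of axle_root, either way round below 0.12 rad), for 0.2 s.
At the end, for the whole second after the job is handed in: Spacer, wheel and cap sit on the axle in that order from the shoulder, each within about 5 to 6 mm of fully home (centres 30, 82.5 and 130 mm from the shoulder), coaxial with the axle within 6 mm and 0.12 rad, at rest and let go; bottle and tins stand where they were (x of spacer_center in the frame of axle_root between 0.025 and 0.035 m and y of spacer_center in the frame of axle_root between -0.006 and 0.006 m and z of spacer_center in the frame of axle_root between -0.006 and 0.006 m and angle between the x axis of each of spacer_center, wheel_center, cap_center and the x axis of axle_root, either way round below 0.12 rad and x of wheel_center in the frame of axle_root between 0.077 and 0.0885 m and y of wheel_center in the frame of axle_root between -0.006 and 0.006 m and z of wheel_center in the frame of axle_root between -0.006 and 0.006 m and x of cap_center in the frame of axle_root between 0.123 and 0.1365 m and y of cap_center in the frame of axle_root between -0.006 and 0.006 m and z of cap_center in the frame of axle_root between -0.006 and 0.006 m and linear speed of each of spacer, wheel, cap below 0.02 m/s); the robot touches nothing.
It fails at once if the bottle or either tin is shifted by more than 40 mm, or tipped over (distance of any of tin_center, bottle_center, flat_tin_center from where it was at the start of the episode above 0.04 m or angle between any of tin_center, bottle_center, flat_tin_center's own z axis and vertical above 0.5 rad).
It also fails if it takes over 72 s, if anything falls off the work surface, if the arm or the gripper's body presses on something with over 40 N, if the wrist force passes 120 N, or if a joint passes its speed limit or range.

ROBOT

A 6-joint arm with a two-finger parallel gripper is mounted at the origin on the work surface. World frame = base frame: x ahead of the robot, y to its left, z up, the work surface at z = 0. Lengths are in m, angles in rad, forces in N, time in s.
With the tool pointing down it reaches from about 0.35 to 0.875 m from the base axis. Payload 15.5 kg.
Tool frame: the origin (TCP) lies midway between the tips of the shut fingers; the grasp point (between the pads) lies 19 mm behind it (env.hold_point_z is the distance from the TCP to the grasp point, in m); z points along the fingers, y is the line along which they close (so a half turn about z gives the same grasp; the last joint's range is limited). The gripper opens to 85 mm and grips with 20 to 120 N. Pads are 22 mm wide; open, the fingers measure 114 mm over their backs; the gripper's body (76 mm by 85 mm) begins 54 mm behind the grasp point. The pads swing forward as they close: fully open they stand 13 mm farther back than shut.
Start: joints at [1.109, 0.494, 1.345, -0, 1.302, -0.096], TCP at [0.224, 0.584, 0.231] pointing down, gripper open.
Joint ranges: [-2.91, 2.91], [-0.82, 2.16], [0.22, 2.67], [-1.22, 4.37], [0.12, 2.79], [-3.08, 3.08]. Speed limits (rad/s): [1.89, 1.89, 2.57, 3.01, 3.01, 3.01].

INTERFACE

Orientations are given as a unit quaternion [w, x, y, z].
In Python, from rig import env gives the robot as it stands.
- The arm moves only by the tool carry_out, never from a script. Its argument "commands" is a list that holds one entry, the list of rows, each a list of 6 numbers: the shift along the tool's x, y, z in mm, then the turn, a rotation vector about the tool's x, y, z in rad. In form: [[[dx, dy, dz, wx, wy, wz], ...]]. A call has 1 to 8 rows; each row is the pose to reach, as a shift and turn from the pose commanded when the call began, along the tool's axes at that moment; what a row does not reach only later rows make up. A row lasts 1/8 s, in which the tool goes at most 62.5 mm and 10.7 degrees, less where a joint would pass 70% of its speed; a pose out of reach is approached as far as the arm can. A call with a gripper value outside its range is refused whole. "grip" is the finger opening in mm, from 0 to 85.4, set as the call begins (left out, the last holds). The fingers move at their own pace and stop on an object; "squeeze" is the grip in N (left out, the last holds). Time passes only in rows, so rows that repeat a pose let the fingers close. It gives the time, the measured TCP pose, the force, the opening and the grip force at its end, in the units of the state.
- env.get_state(): the state, without advancing time (a new reading comes with each control period).
- env.grab_frame(name): name is "scene" or "top" or "wrist"; returns a dict with "frame" (384x512x3 uint8, red, green, blue), "intrinsics" (3x3 intrinsics, pixels), "k1" (the pictures are not rectified: a ray, as slopes to the right and down, at radius r is drawn at 1 + k1 r^2 times it, then the intrinsics apply), "pose" (4x4, takes a point from camera to world coordinates). Camera axes: x right, y up, looking along -z (the intrinsics and any distortion apply to the point x, -y, -z); pixel columns grow to the right and rows downward; lengths in m; the calibration is good to about 2 mm. A picture is of the moment at which its call begins. There is no depth.
- env.job_done(): hands the job in; it is judged then, once.
The state is a dict: "t": time; "q": joint angles; "qd": joint speeds; "effort": joint torques, N m; "tcp_pos": TCP position; "orientation": TCP orientation; "force": force on the tool from outside, world axes, zero at the start; "torque": the same for the moment, N m; "width": finger opening in m; "grip_force": force on a finger pad.
Only numpy, scipy, OpenCV 4.12 (cv2) and the standard library are available. Lean on these libraries where they do the work, as an engineer would, in place of code of your own. Each camera call takes 0.05 s, during which the arm holds its last target. There are 200 camera calls.

## Working session

There is one attempt and no reset: what is moved stays moved. The work goes in short steps, Python scripts to look and compute and a tool call to move; the robot and the scene stay as the last step left them, time stands still between calls to the robot, and variables do not carry over. Pictures are saved under pics/ and viewed, at most 10 in all, crops included, and the job is handed in when it is done.

Besides the shell and the picture viewer there is one more tool, called after "Request:" by a JSON object that holds its "api" and its "payload". carry_out: Moves the arm, as the interface text tells. Its arguments: {"type":"object","properties":{"commands":{"type":"array"},"grip":{"type":"number"},"squeeze":{"type":"number"}},"required":["commands"]}

```bash
ls; mkdir -p pics; cat > h.py <<'E'
import numpy as np, cv2
from rig import env
def snap(n,f=None):
    d=env.grab_frame(n)
    if f: cv2.imwrite('pics/'+f,cv2.cvtColor(d['frame'],cv2.COLOR_RGB2BGR)); np.savez('pics/'+f[:-4]+'.npz',**d)
    return d
def ray(d,u,v):
    K=d['intrinsics'];x=(u-K[0,2])/K[0,0];y=(v-K[1,2])/K[1,1]
    xd,yd=x,y
    for _ in range(20):
        s=1+float(d['k1'])*(x*x+y*y);x=xd/s;y=yd/s
    P=d['pose'];r=P[:3,:3]@np.array([x,-y,-1]);return P[:3,3],r/np.linalg.norm(r)
def onz(d,u,v,z):
    o,r=ray(d,u,v);return o+r*(z-o[2])/r[2]
def proj(d,p):
    P=d['pose'];c=P[:3,:3].T@(np.asarray(p)-P[:3,3]);x=c[0]/-c[2];y=-c[1]/-c[2]
    s=1+float(d['k1'])*(x*x+y*y);K=d['intrinsics'];return np.array([K[0,0]*x*s+K[0,2],K[1,1]*y*s+K[1,2]])
def tri(a,b):
    A=np.zeros((3,3));B=np.zeros(3)
    for d,u,v in (a,b):
        o,r=ray(d,u,v);M=np.eye(3)-np.outer(r,r);A+=M;B+=M@o
    p=np.linalg.solve(A,B);return p,[np.linalg.norm((np.eye(3)-np.outer(ray(*a)[1],ray(*a)[1]))@(p-ray(*a)[0]))]
def load(f): 
    z=np.load('pics/'+f);return {k:z[k] for k in z.files}
E
python3 - <<'E'
from h import *
for n in('top','scene'):
    d=snap(n,n+'0.png');print(n,d['pose'].round(3).tolist(),d['intrinsics'].round(1).tolist(),d['k1'])
a=[cv2.imread('pics/%s0.png'%n) for n in('top','scene')]
E
```

```text
pics
top [[-0.04, 0.979, -0.202, 0.383], [-0.999, -0.04, 0.003, 0.02], [-0.005, 0.202, 0.979, 1.206], [0.0, 0.0, 0.0, 1.0]] [[455.2, 0.0, 257.2], [0.0, 455.2, 194.7], [0.0, 0.0, 1.0]] -0.15681016798462072
scene [[0.772, -0.506, 0.385, 1.136], [0.635, 0.628, -0.45, -0.619], [-0.014, 0.592, 0.806, 1.195], [0.0, 0.0, 0.0, 1.0]] [[432.5, 0.0, 256.1], [0.0, 432.5, 191.7], [0.0, 0.0, 1.0]] -0.0625105262225816
```

View pics/top0.png

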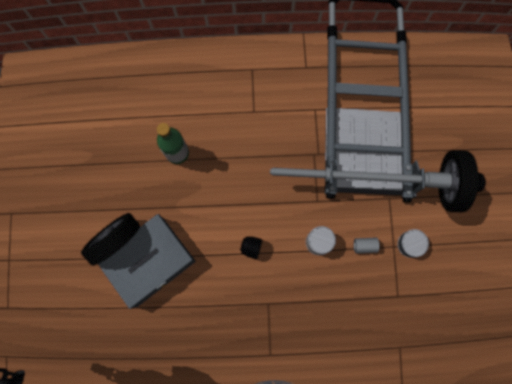

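View pics/scene0.png

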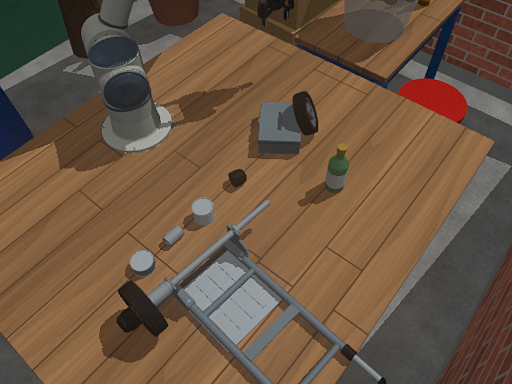

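Top view: axle tip at about (271,172), shoulder about (328,174), spacer (367,245) between the tins (321,240) and (415,243), cap (252,247), wheel (111,240), bottle (172,145). Next I'll zoom in for precise edges.

```bash
python3 - <<'E'
import cv2,numpy as np
a=cv2.imread('pics/top0.png');b=cv2.imread('pics/scene0.png')
r=lambda im,x,y,w,h,s:cv2.resize(im[y:y+h,x:x+w],None,fx=s,fy=s,interpolation=cv2.INTER_CUBIC)
A=r(a,230,150,200,120,4);B=np.hstack([r(a,70,200,130,110,3),r(b,255,80,82,66,5)[:330,:410]])
cv2.imwrite('pics/z1.png',np.vstack([A,np.hstack([B])[:120*1,:800]]) if 0 else A)
B2=np.hstack([r(a,75,205,60,70,6)[:420],r(b,285,85,40,60,7)[:420]])
C=r(b,110,160,170,120,4)
cv2.imwrite('pics/z2.png',B2);cv2.imwrite('pics/z3.png',C)
E
```

```text
(no output)
```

View pics/z1.png

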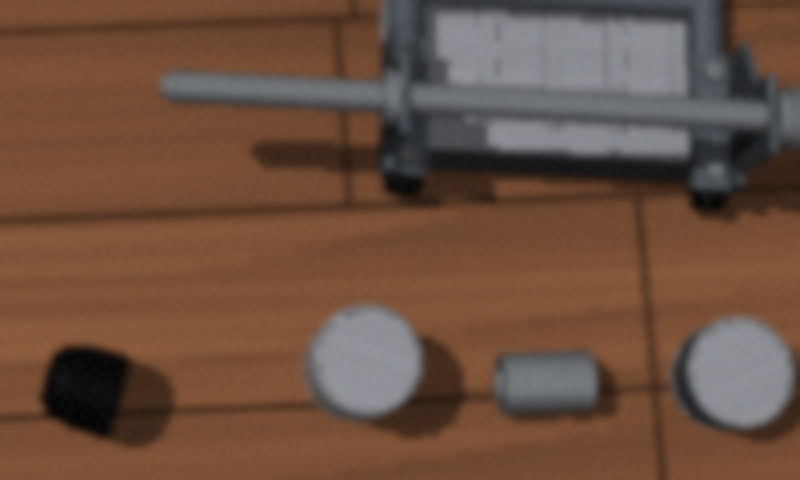

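View pics/z3.png

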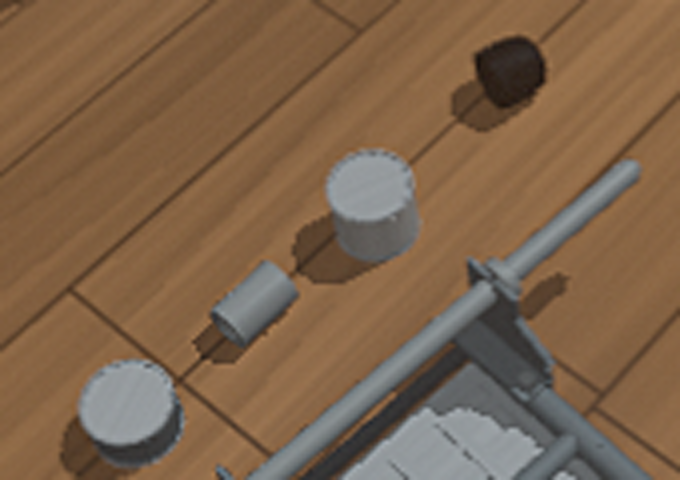

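z1: axle outline runs from the tip at (270.5,171.3) to (325,173.8). Spacer ends are at x≈354.5 and 380, y≈245.5. The cap is centred at about (251.5,247), dome to image left and mouth to the right. z3 agrees, with the cap's dome pointing away from the tins.

View pics/z2.png

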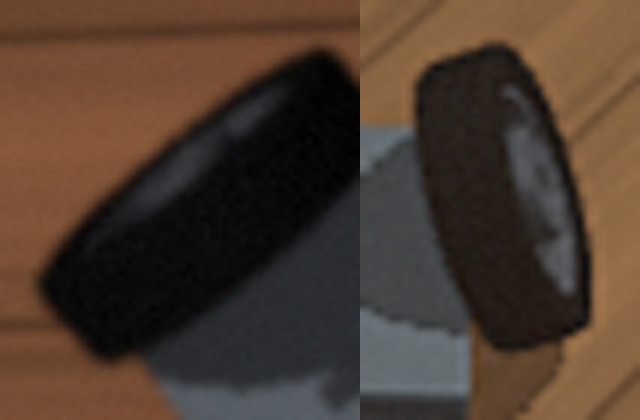

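```bash
python3 - <<'E'
from h import *
np.set_printoptions(precision=4,suppress=True)
T=load('top0.npz');S=load('scene0.npz')
print('axle',*[onz(T,u,v,.105) for u,v in((270.5,171.3),(325,173.8),(415,178))])
print('tip tri',tri((T,270.5,171.3),(S,110+634/4,160+168/4)))
print('spacer top ends',onz(T,354.5,245.5,.025),onz(T,380,245.3,.025))
print('tins',onz(T,230+366/4,150+361/4,.062),onz(T,230+738/4,150+373/4,.042),'cap',onz(T,251.5,247,.03))
def mask(d,f):
    h=cv2.cvtColor(d['frame'],cv2.COLOR_RGB2HSV);m=f(h.astype(int)).astype(np.uint8)
    n,l,s,c=cv2.connectedComponentsWithStats(m);return [(c[i].round(1),s[i].tolist()) for i in range(1,n) if s[i,4]>60],l
for d,n in((T,'T'),(S,'S')):
    r,l=mask(d,lambda h:h[...,2]<38); print(n,'dark',[x for x in r])
    # grey: low saturation
    r,l=mask(d,lambda h:(h[...,1]<70)&(h[...,2]>70)); print(n,'grey',[x for x in r])
E
```

```text
axle [ 0.6688 -0.0189  0.105 ] [ 0.6569 -0.1549  0.105 ] [ 0.6372 -0.3847  0.105 ]
tip tri (array([ 0.6692, -0.0182,  0.1058]), [np.float64(0.0009309863766954293)])
spacer top ends [ 0.4813 -0.2319  0.025 ] [ 0.4784 -0.2997  0.025 ]
tins [ 0.4954 -0.1409  0.062 ] [ 0.4776 -0.3877  0.042 ] cap [0.4889 0.0367 0.03  ]
T dark [(array([384.2,   2.1]), [352, 0, 51, 9, 172]), (array([331.9,  30.6]), [327, 26, 10, 12, 97]), (array([401. ,  35.6]), [397, 31, 9, 11, 87]), (array([461.8, 181.7]), [438, 150, 47, 62, 1702]), (array([415.7, 187. ]), [412, 183, 9, 10, 61]), (array([369.3, 191.2]), [337, 188, 66, 8, 273]), (array([111.1, 240.1]), [82, 214, 58, 51, 1383]), (array([181.9, 264.8]), [167, 237, 28, 46, 110]), (array([251.2, 246.8]), [241, 237, 21, 22, 338]), (array([145.1, 298.4]), [134, 290, 24, 17, 62]), (array([ 11.5, 377.1]), [0, 369, 24, 15, 259])]
T grey [(array([331.5,  13.5]), [329, 2, 6, 23, 130]), (array([399.9,  18.4]), [397, 7, 7, 23, 131]), (array([368.3, 136.4]), [270, 37, 188, 153, 8762]), (array([149.9, 265.1]), [101, 215, 90, 94, 3042]), (array([320.6, 240.3]), [306, 226
[... 858 characters left out ...]
rray([ 66.3, 105.1]), [50, 93, 27, 25, 203]), (array([136.7, 128. ]), [102, 99, 70, 54, 2570]), (array([276.5, 123. ]), [258, 102, 43, 40, 1277]), (array([310.9, 113.5]), [306, 103, 10, 24, 72]), (array([ 36.6, 124.5]), [23, 117, 28, 18, 201]), (array([434.1, 292.8]), [338, 148, 174, 236, 12944]), (array([335.1, 180.2]), [325, 170, 22, 19, 259]), (array([202.9, 210.7]), [191, 197, 24, 29, 536]), (array([239.6, 301.6]), [147, 200, 199, 184, 9536]), (array([486.2, 227.9]), [476, 221, 19, 16, 109]), (array([173.3, 235. ]), [163, 225, 22, 21, 238]), (array([141.8, 261. ]), [129, 250, 27, 27, 463]), (array([ 13.6, 366.8]), [0, 339, 42, 45, 1002]), (array([500.5, 365.6]), [484, 341, 28, 43, 186])]
```

z2: the wheel leans to the box. In the top view its tyre spans (82..140, 214..265), and in the scene view about (293..318, 92..135).

Spacer first.

```bash
cat >> h.py <<'E'
from scipy.spatial.transform import Rotation as Ro
np.set_printoptions(precision=4,suppress=True)
def cur():
    s=env.get_state();q=s['orientation'];return np.array(s['tcp_pos']),Ro.from_quat([q[1],q[2],q[3],q[0]])
def tool(z,y):
    z=np.array(z,float);z/=np.linalg.norm(z);y=np.array(y,float);y-=z*(y@z);y/=np.linalg.norm(y)
    return Ro.from_matrix(np.c_[np.cross(y,z),y,z])
def plan(p,R,flip=True):
    p0,R0=cur()
    for F in ([Ro.identity(),Ro.from_rotvec([0,0,np.pi])] if flip else [Ro.identity()]):
        print('mm',(R0.inv().apply(np.array(p)-p0)*1000).round(1),'rot',(R0.inv()*R*F).as_rotvec().round(3))
ax=np.array([.086,.9963,0])
E
python3 - <<'E'
from h import *
T=load('top0.npz')
p,R=cur();print(p,R.as_matrix(),env.hold_point_z,env.get_state()['q'])
fr=T['frame'];h=cv2.cvtColor(fr,cv2.COLOR_RGB2HSV).astype(int)
m=((h[...,1]<90)&(h[...,2]>60)).astype(np.uint8);m[:,:350]=0;m[:,385:]=0;m[:232]=0;m[258:]=0
r=cv2.minAreaRect(cv2.findNonZero(m));print(r)
b=cv2.boxPoints(r);print([onz(T,*q,.02) for q in b])
c=onz(T,*r[0],.022);print('spacer',c,'bottle',onz(T,178,158,0.0))
plan([.480,-.266,.16],tool([0,0,-1],[1,-.04,0]))
E
```

```text
[0.2234 0.5834 0.2308] [[-0.9338  0.3577 -0.0005]
 [ 0.3577  0.9338 -0.001 ]
 [ 0.0001 -0.0011 -1.    ]] 0.0187 [ 1.1095  0.4941  1.346   0.      1.3025 -0.0955]
((366.035888671875, 245.18231201171875), (15.399738311767578, 26.33197593688965), 86.98721313476562)
[array([ 0.5012, -0.2291,  0.02  ]), array([ 0.5014, -0.2997,  0.02  ]), array([ 0.4608, -0.2985,  0.02  ]), array([ 0.4608, -0.2282,  0.02  ])]
spacer [ 0.4808 -0.2632  0.022 ] bottle [0.745  0.2314 0.    ]
mm [-543.4 -701.3   71.5] rot [-0.001  0.001  1.245]
mm [-543.4 -701.3   71.5] rot [-0.001 -0.001 -1.897]
```

Request:
{"api": "carry_out", "payload": {"commands": [[[-367, -324, 0, 0, 0, 0.7], [-367, -324, 0, 0, 0, 0.7], [-367, -324, 0, 0, 0, 0.7], [-367, -324, 0, 0, 0, 0.7], [-367, -324, 0, 0, 0, 0.7], [-367, -324, 0, 0, 0, 0.7], [-367, -324, 0, 0, 0, 0.7], [-367, -324, 0, 0, 0, 0.7]]], "grip": 85}}

```text
t: 1.1
tcp_pos: [0.451, 0.1476, 0.2312]
orientation: [0.0, 0.508, 0.861, -0.0]
force: [0.2, 0.2, -0.1]
width: 0.0848
grip_force: 0.0
```

```bash
python3 - <<'E'
from h import *
print(cur()[0]);plan([.481,-.264,.16],tool([0,0,-1],[1,-.04,0]))
E
```

```text
[0.451  0.1476 0.2312]
mm [-374.9 -172.6   71.3] rot [-0.     0.     0.544]
mm [-374.9 -172.6   71.3] rot [-0.    -0.    -2.597]
```

Request:
{"api": "carry_out", "payload": {"commands": [[[-375, -173, 71, 0, 0, 0.544], [-375, -173, 71, 0, 0, 0.544], [-375, -173, 71, 0, 0, 0.544], [-375, -173, 71, 0, 0, 0.544], [-375, -173, 71, 0, 0, 0.544], [-375, -173, 71, 0, 0, 0.544], [-375, -173, 71, 0, 0, 0.544], [-375, -173, 71, 0, 0, 0.544]]]}}

```text
t: 2.1
tcp_pos: [0.4802, -0.2648, 0.1594]
orientation: [-0.0, 0.722, 0.692, -0.0]
force: [-0.6, -0.1, -0.3]
width: 0.0855
grip_force: 0.0
```

```bash
python3 - <<'E'
from h import *
d=snap('wrist','w1.png');p,R=cur();print(p,R.as_matrix());print(d['pose'],d['intrinsics'],d['k1']);
print(proj(d,[.481,-.264,.02]))
E
```

```text
[ 0.4799 -0.2631  0.1596] [[ 0.0411  0.9992 -0.0009]
 [ 0.9992 -0.0411  0.0007]
 [ 0.0006 -0.0009 -1.    ]]
[[ 0.9991  0.0418  0.0117  0.4827]
 [-0.0434  0.9653  0.2575 -0.2004]
 [-0.0005 -0.2578  0.9662  0.301 ]
 [ 0.      0.      0.      1.    ]] [[322.2066   0.     258.0287]
 [  0.     322.2066 192.7924]
 [  0.       0.       1.    ]] -0.03775440183555512
[259.3652 180.4618]
```

View pics/w1.png

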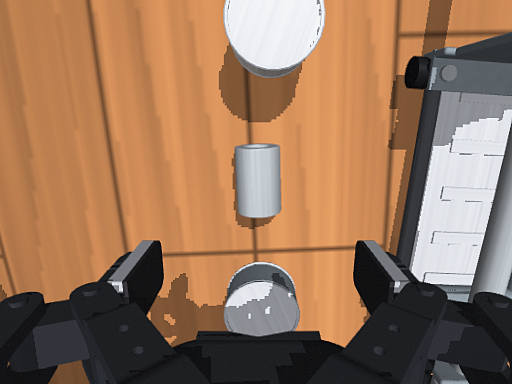

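Wrist view: spacer centred at (258,181), 1 px off the prediction, with its axis vertical in the image and so aligned with tool x. Descending.

Request:
{"api": "carry_out", "payload": {"commands": [[[0, 0, 60, 0, 0, 0], [0, 0, 110, 0, 0, 0], [0, 0, 140, 0, 0, 0], [0, 0, 156, 0, 0, 0], [0, 0, 156, 0, 0, 0], [0, 0, 156, 0, 0, 0]]]}}

```text
t: 2.9
tcp_pos: [0.4811, -0.2622, 0.0055]
orientation: [0.001, 0.721, 0.693, 0.0]
force: [0.7, 0.2, -0.2]
width: 0.0849
grip_force: 0.0
```

Request:
{"api": "carry_out", "payload": {"commands": [[[0, 0, 0, 0, 0, 0], [0, 0, 0, 0, 0, 0], [0, 0, 0, 0, 0, 0], [0, 0, 0, 0, 0, 0], [0, 0, 0, 0, 0, 0], [0, 0, 0, 0, 0, 0]]], "grip": 30, "squeeze": 60}}

```text
t: 3.65
tcp_pos: [0.4806, -0.2622, 0.005]
orientation: [0.0, 0.721, 0.693, 0.0]
force: [-1.6, 1.2, 12.4]
width: 0.0372
grip_force: 59.2
```

Request:
{"api": "carry_out", "payload": {"commands": [[[0, 0, -30, 0, 0, 0], [0, 0, -90, 0, 0, 0], [0, 0, -150, 0, 0, 0], [0, 0, -190, 0, 0, 0], [0, 0, -190, 0, 0, 0], [0, 0, -190, 0, 0, 0]]]}}

```text
t: 4.4
tcp_pos: [0.4799, -0.2618, 0.1935]
orientation: [-0.001, 0.721, 0.693, -0.0]
force: [-0.2, 0.4, -2.9]
width: 0.0371
grip_force: 61.7
```

```bash
python3 - <<'E'
from h import *
d=snap('wrist','w2.png');p,R=cur();s=env.get_state();print(p,R.as_matrix(),s['width'])
E
```

```text
[ 0.4797 -0.2616  0.193 ] [[ 0.039   0.9992 -0.0018]
 [ 0.9992 -0.039   0.0013]
 [ 0.0012 -0.0018 -1.    ]] 0.037295303923590324
```

View pics/w2.png

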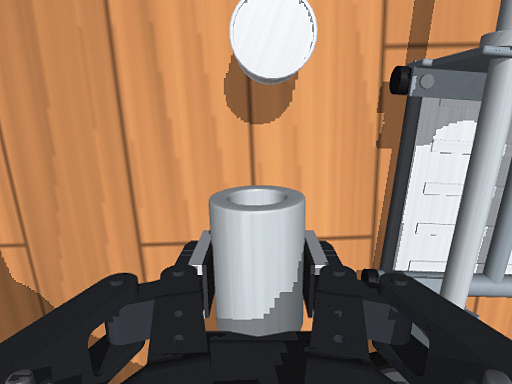

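Wrist view: spacer held, front face centre at about (258,198), face width 95 px (210..305), axis vertical in the image.

```bash
python3 - <<'E'
from h import *
d=load('w2.npz');p,R=cur();P=d['pose']
o,r=ray(d,257.5,198)
for yf in(.025,.03,.035):
    Y=p[1]+yf; X=o+r*(Y-o[1])/r[1]; print(yf,'tool frame',R.inv().apply(X-p)*1000)
dep=322.2*.04/95; X=o+r*dep/abs(r@P[:3,2]);print('by size',R.inv().apply(X-p)*1000)
g=cv2.cvtColor(d['frame'],cv2.COLOR_RGB2GRAY)
print(g[:,257][175:240].tolist());print(g[198,195:320].tolist())
# target for pre-insertion: spacer centre at tip + 50mm
tip=np.array([.669,-.0185,.105]);print('pre',tip+ax*.06)
E
```

```text
0.025 tool frame [25.0107 -0.3384 -3.8833]
0.03 tool frame [ 30.0374  -0.3183 -21.5329]
0.035 tool frame [ 35.0641  -0.2982 -39.1825]
by size [ 27.2101  -0.3296 -11.6057]
[163, 162, 165, 164, 164, 165, 165, 164, 164, 168, 130, 114, 117, 130, 238, 236, 216, 210, 212, 211, 212, 212, 212, 212, 211, 212, 212, 212, 214, 223, 148, 111, 118, 121, 128, 137, 216, 235, 227, 219, 216, 216, 217, 216, 218, 216, 216, 216, 216, 216, 217, 216, 216, 217, 217, 216, 216, 215, 216, 217, 216, 216, 214, 217, 216]
[165, 161, 162, 161, 162, 162, 162, 164, 164, 164, 163, 163, 161, 156, 135, 116, 115, 118, 119, 118, 119, 119, 117, 118, 118, 120, 119, 118, 120, 119, 118, 109, 97, 96, 110, 123, 134, 141, 146, 153, 159, 163, 168, 173, 177, 182, 183, 187, 190, 195, 199, 202, 207, 208, 208, 209, 209, 208, 209, 206, 208, 209, 212, 212, 212, 211, 212, 209, 208, 211, 212, 210, 207, 209, 206, 199, 194, 192, 188, 182, 173, 165, 160, 153, 147, 138, 131, 125, 117, 103, 89, 95, 112, 120, 119, 119, 119, 120, 119, 121, 123, 121, 125, 122, 123, 124, 127, 132, 132, 135, 164, 180, 178, 177, 177, 178, 179, 177, 176, 173, 172, 174, 175, 172, 175]
pre [0.6742 0.0413 0.105 ]
```

```bash
python3 - <<'E'
from h import *
plan([.673,.032,.190],tool([0,0,-1],[.9963,-.086,0]),False)
plan([.673,.032,.090],tool([0,0,-1],[.9963,-.086,0]),False)
E
```

```text
mm [300.9 181.7   3.1] rot [-0.002 -0.001  0.047]
mm [300.8 181.9 103.1] rot [-0.002 -0.001  0.047]
```

Request:
{"api": "carry_out", "payload": {"commands": [[[301, 182, 3, -0.002, -0.001, 0.047], [301, 182, 3, -0.002, -0.001, 0.047], [301, 182, 3, -0.002, -0.001, 0.047], [301, 182, 3, -0.002, -0.001, 0.047], [301, 182, 3, -0.002, -0.001, 0.047], [301, 182, 3, -0.002, -0.001, 0.047], [301, 182, 60, -0.002, -0.001, 0.047], [301, 182, 103, -0.002, -0.001, 0.047]]]}}

```text
t: 5.45
tcp_pos: [0.6726, 0.0323, 0.0874]
orientation: [-0.0, 0.736, 0.676, -0.001]
force: [1.0, -0.6, -1.8]
width: 0.0371
grip_force: 61.5
```

Request:
{"api": "carry_out", "payload": {"commands": [[[0, 0, 0, 0, 0, 0], [0, 0, 0, 0, 0, 0]]]}}

```text
t: 5.7
tcp_pos: [0.6745, 0.0314, 0.0921]
orientation: [0.001, 0.737, 0.676, 0.001]
force: [0.2, 0.1, -0.8]
width: 0.0373
grip_force: 61.5
```

```bash
python3 - <<'E'
from h import *
p,R=cur();print(p,R.as_matrix())
r=lambda im,x,y,w,h,s:cv2.resize(im[y:y+h,x:x+w],None,fx=s,fy=s,interpolation=cv2.INTER_CUBIC)
t=snap('top','t3.png');s=snap('scene','s3.png')
c=R.apply([-.002,0,-.015])+p;print('centre pred',c)
u=proj(t,[.669,-.0185,.105]);v=proj(s,[.669,-.0185,.105]);print(u,v,'spacer end pred',proj(t,c-ax*.03),proj(s,c-ax*.03))
u0,v0=int(u[0])-70,int(u[1])-40; u1,v1=int(v[0])-45,int(v[1])-55;print(u0,v0,u1,v1)
cv2.imwrite('pics/z4.png',np.vstack([r(cv2.imread('pics/t3.png'),u0,v0,130,60,5),r(cv2.imread('pics/s3.png'),u1,v1,130,60,5)[:300]]))
E
```

```text
[0.6745 0.0314 0.0921] [[ 0.0861  0.9963  0.0025]
 [ 0.9963 -0.0861 -0.0012]
 [-0.0009  0.0026 -1.    ]]
centre pred [0.6743 0.0295 0.1071]
[270.3431 171.2288] [268.0783 202.2626] spacer end pred [263.0747 170.2456] [272.425  198.5861]
200 131 223 147
```

View pics/z4.png

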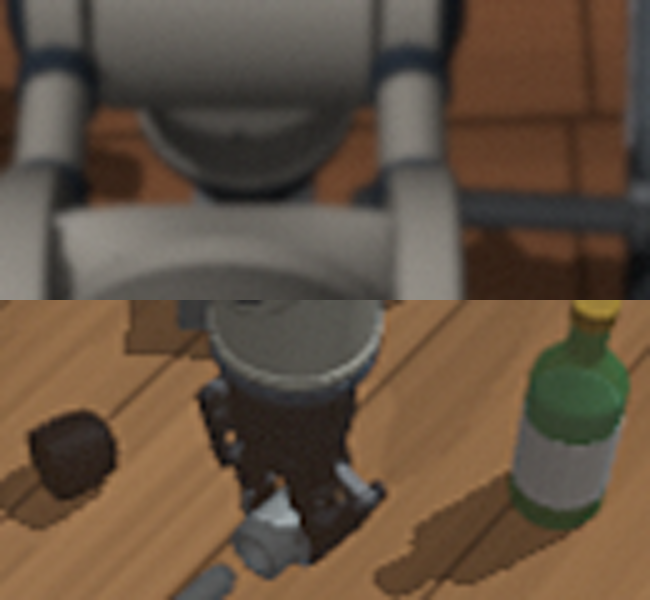

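Scene crop: the spacer's inner face at about (275,197) is collinear with the axle tip at (268,202). The residual lies along the axis. Start inserting.

Request:
{"api": "carry_out", "payload": {"commands": [[[0, -1, 1.5, 0, 0, 0], [-10, -1, 1.5, 0, 0, 0], [-18, -1, 1.5, 0, 0, 0], [-26, -1, 1.5, 0, 0, 0], [-34, -1, 1.5, 0, 0, 0], [-40, -1, 1.5, 0, 0, 0], [-40, -1, 1.5, 0, 0, 0]]]}}

```text
t: 6.68
tcp_pos: [0.6696, -0.0087, 0.0898]
orientation: [0.001, 0.737, 0.676, 0.0]
force: [-0.9, -0.3, -1.7]
width: 0.0371
grip_force: 61.5
```

Request:
{"api": "carry_out", "payload": {"commands": [[[-20, 0, 0, 0, 0, 0], [-40, 0, 0, 0, 0, 0], [-60, 0, 0, 0, 0, 0], [-80, 0, 0, 0, 0, 0], [-98, 0, 0, 0, 0, 0], [-98, 0, 0, 0, 0, 0]]]}}

```text
t: 7.42
tcp_pos: [0.6611, -0.1075, 0.0899]
orientation: [0.001, 0.737, 0.675, 0.0]
force: [-0.3, 0.2, -1.6]
width: 0.0374
grip_force: 61.5
```

Request:
{"api": "carry_out", "payload": {"commands": [[[-6, 0, 0, 0, 0, 0], [-12, 0, 0, 0, 0, 0], [-17, 0, 0, 0, 0, 0], [-17, 0, 0, 0, 0, 0]]]}}

```text
t: 7.92
tcp_pos: [0.6597, -0.123, 0.0899]
orientation: [0.001, 0.737, 0.676, 0.0]
force: [-0.6, 0.3, -1.3]
width: 0.0374
grip_force: 61.6
```

Request:
{"api": "carry_out", "payload": {"commands": [[[-3, 0, 0, 0, 0, 0], [-6, 0, 0, 0, 0, 0], [-6, 0, 0, 0, 0, 0]]]}}

```text
t: 8.3
tcp_pos: [0.6594, -0.1247, 0.0898]
orientation: [-0.001, 0.737, 0.676, 0.002]
force: [3.8, 30.8, 1.2]
width: 0.0372
grip_force: 61.3
```

Shoulder contact at 31 N, so the spacer is home. Release and retreat upward.

Request:
{"api": "carry_out", "payload": {"commands": [[[4, 0, 0, 0, 0, 0], [4, 0, 0, 0, 0, 0], [4, 0, 0, 0, 0, 0], [4, 0, 0, 0, 0, 0]]], "grip": 85}}

```text
t: 8.8
tcp_pos: [0.6595, -0.125, 0.0899]
orientation: [0.001, 0.737, 0.676, 0.0]
force: [-0.3, -0.2, 0.0]
width: 0.0849
grip_force: 0.0
```

Request:
{"api": "carry_out", "payload": {"commands": [[[0, 0, -40, 0, 0, 0], [0, 0, -90, 0, 0, 0], [0, 0, -150, 0, 0, 0], [0, -60, -180, 0, 0, 0], [0, -120, -180, 0, 0, 0], [0, -180, -180, 0, 0, 0], [0, -240, -180, 0, 0, 0], [0, -240, -180, 0, 0, 0]]]}}

```text
t: 9.8
tcp_pos: [0.416, -0.1032, 0.2695]
orientation: [0.0, 0.737, 0.676, -0.0]
force: [1.4, -0.5, -0.1]
width: 0.0849
grip_force: 0.0
```

```bash
python3 - <<'E'
from h import *
p,R=cur();print(p)
r=lambda im,x,y,w,h,s:cv2.resize(im[y:y+h,x:x+w],None,fx=s,fy=s,interpolation=cv2.INTER_CUBIC)
t=snap('top','t4.png');s=snap('scene','s4.png')
sh=np.array([.657,-.157,.105])
for k in(0,.06,.139): print(k,proj(t,sh+ax*k)-[260,150],proj(s,sh+ax*k)-[210,180])
a=r(t['frame'],260,150,80,45,5);b=r(s['frame'],210,180,80,60,5);c=r(t['frame'],70,200,130,110,3);e=r(s['frame'],250,80,80,80,5)
im=np.zeros((720,800,3),np.uint8);im[:225,:400]=a;im[:300,400:]=b;im[300:630,:390]=c;im[300:700,400:]=e
cv2.imwrite('pics/z5.png',cv2.cvtColor(im[:600],cv2.COLOR_RGB2BGR))
E
```

```text
[ 0.416  -0.1032  0.2695]
0 [65.8393 23.7204] [25.5351 50.2382]
0.06 [41.9356 22.6406] [39.9263 37.8623]
0.139 [10.3497 21.2464] [58.0637 22.2578]
```

View pics/z5.png

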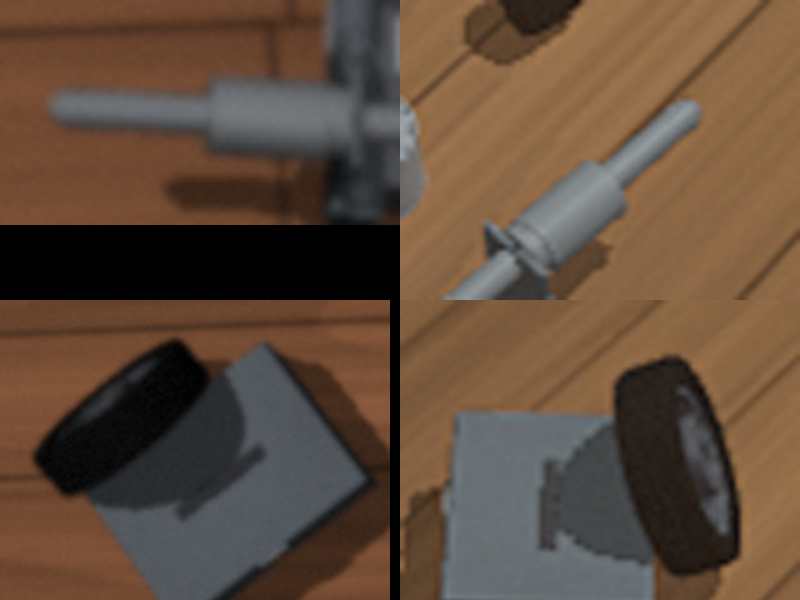

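Top crop: the spacer's outer end at x≈41.6 matches the 41.9 predicted for home. Wheel is unmoved. Box top corners in the full top image: (158.3,215), (194,261), (133,306).

```bash
python3 - <<'E'
from h import *
T=load('t4.npz');S=load('s4.npz')
C1,C2,C3=[onz(T,*c,.07) for c in((158.3,215),(194,261),(133,306))]
print(C1,C2,C3,np.linalg.norm(C1-C2),np.linalg.norm(C2-C3))
f=(C3-C2);f/=np.linalg.norm(f);e=C1-C2;e/=np.linalg.norm(e);print('dot',f@e)
e=e+np.array([-f[1],f[0],0])*np.sign(np.array([-f[1],f[0],0])@e)*1.3;e/=np.linalg.norm(e);f=np.array([-e[1],e[0],0]);print('e',e,'f',f)
edge=((C1-C2)@e+C2@e+ (C2@e+.150))/2
c_e=edge+.0192
h=cv2.cvtColor(T['frame'],cv2.COLOR_RGB2HSV)[...,2];m=h<45;m[:,:75]=0;m[:,150:]=0;m[:205]=0;m[272:]=0
v,u=np.nonzero(m);P=np.array([onz(T,a,b,.085) for a,b in zip(u,v)])
pf=np.sort(P@f);lo,hi=pf[3],pf[-4];print('f extent',lo,hi,hi-lo)
c=e*c_e+f*(lo+hi)/2+np.array([0,0,.082]);print('centre',c)
a=e*np.cos(np.radians(25))+np.array([0,0,np.sin(np.radians(25))]);w=np.array([0,0,np.cos(np.radians(25))])-e*np.sin(np.radians(25))
th=np.linspace(0,6.28,90);Q=np.array([c+s*.0225*a+.08*(np.cos(t)*w+np.sin(t)*f) for t in th for s in(-1,1)])
for d,n in((T,'T'),(S,'S')):
    q=np.array([proj(d,x) for x in Q]);print(n,'pred bbox',q.min(0),q.max(0))
hs=cv2.cvtColor(S['frame'],cv2.COLOR_RGB2HSV)[...,2];ms=hs<62;ms[:,:288]=0;ms[:,325:]=0;ms[:86]=0;ms[145:]=0
for m,n in((m,'T'),(ms,'S')):
    k,l,s,_=cv2.connectedComponentsWithStats(m.astype(np.uint8));i=1+s[1:,4].argmax();print(n,'obs',s[i])
np.save('wheel.npy',[c,a,w,e,f])
# grasp: tool z=-w, y=+-a ; grasp point at c+.068w ; TCP=grasp+.0187*z
g=c+.068*w;tcp=g-.0187*w;print('tcp',tcp);
for k in(.0,.09):
    print(k);plan(tcp+w*k,tool(-w,a))
print(env.get_state()['q'])
E
```

```text
[0.5754 0.2705 0.07  ] [0.4558 0.1807 0.07  ] [0.3488 0.3358 0.07  ] 0.14957166458401255 0.18846755847305816
dot 0.03989763846724671
e [0.8133 0.5819 0.    ] f [-0.5819  0.8133  0.    ]
f extent -0.06461759557744026 0.09641359882719197 0.16103119440463223
centre [0.5151 0.3881 0.082 ]
T pred bbox [ 80.4133 212.6422] [142.2915 267.5672]
S pred bbox [290.125   90.8286] [317.126  136.4996]
T obs [  82  214   62   51 1515]
S obs [292  92  26  43 702]
tcp [0.4982 0.376  0.1267]
0.0
mm [485.4  35.6 142.7] rot [-0.415  0.157 -0.696]
mm [485.4  35.6 142.7] rot [0.199 0.525 2.387]
0.09
mm [460.5   7.   61.1] rot [-0.415  0.157 -0.696]
mm [460.5   7.   61.1] rot [0.199 0.525 2.387]
[-0.3809  0.1755  1.7341 -0.0004  1.2283 -0.2942]
```

Request:
{"api": "carry_out", "payload": {"commands": [[[460, 7, 61, -0.415, 0.157, -0.696], [460, 7, 61, -0.415, 0.157, -0.696], [460, 7, 61, -0.415, 0.157, -0.696], [460, 7, 61, -0.415, 0.157, -0.696], [460, 7, 61, -0.415, 0.157, -0.696], [460, 7, 61, -0.415, 0.157, -0.696], [460, 7, 61, -0.415, 0.157, -0.696], [460, 7, 61, -0.415, 0.157, -0.696]]]}}

```text
t: 10.9
tcp_pos: [0.4675, 0.3579, 0.2074]
orientation: [0.098, 0.445, 0.869, 0.193]
force: [0.6, -0.7, -0.2]
width: 0.0851
grip_force: 0.0
```

```bash
python3 - <<'E'
from h import *
c,a,w,e,f=np.load('wheel.npy')
plan(c+.0493*w,tool(-w,a),False);print(env.get_state()['q'])
d=snap('wrist','w5.png');print(proj(d,c+.08*w),proj(d,c+.08*w+.0225*a),proj(d,c+.08*w-.0225*a),[proj(d,c+s*.08*f+.0225*a) for s in(-1,1)],d['pose'][:3,3])
E
```

```text
mm [-3.4 -2.  88.2] rot [ 0.    -0.003  0.003]
[ 0.5278  0.3219  1.8374  0.0812  0.5493 -0.1569]
[256.5809 214.4937] [291.0295 214.5364] [222.1292 214.4323] [array([280.3347, 266.9783]), array([284.0356,  92.4061])] [0.3803 0.3746 0.3358]
```

View pics/w5.png

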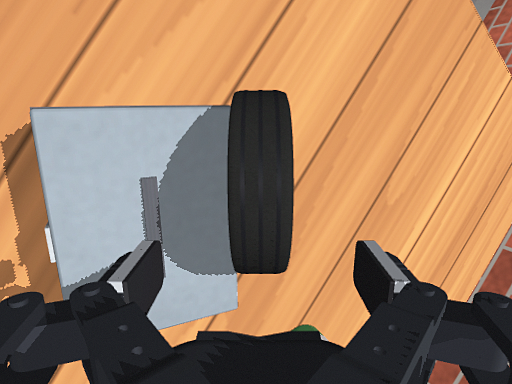

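Wrist view: tyre spans columns 228..294 (centre 260.5, 4 px toward +y tool from the prediction) and rows 91..273. Correcting by 3 mm and grasping.

Request:
{"api": "carry_out", "payload": {"commands": [[[-4, 1, 40, 0, 0, 0], [-4, 1, 70, 0, 0, 0], [-4, 1, 91, 0, 0, 0], [-4, 1, 91, 0, 0, 0], [-4, 1, 91, 0, 0, 0]]]}}

```text
t: 11.58
tcp_pos: [0.5013, 0.3737, 0.1264]
orientation: [0.098, 0.446, 0.868, 0.193]
force: [0.7, 0.6, 1.5]
width: 0.085
grip_force: 0.0
```

Request:
{"api": "carry_out", "payload": {"commands": [[[0, 0, 0, 0, 0, 0], [0, 0, 0, 0, 0, 0], [0, 0, 0, 0, 0, 0], [0, 0, 0, 0, 0, 0], [0, 0, 0, 0, 0, 0], [0, 0, 0, 0, 0, 0]]], "grip": 35, "squeeze": 100}}

```text
t: 12.32
tcp_pos: [0.502, 0.3741, 0.1273]
orientation: [0.099, 0.446, 0.868, 0.194]
force: [0.7, 1.1, 6.5]
width: 0.0435
grip_force: 101.4
```

Request:
{"api": "carry_out", "payload": {"commands": [[[0, 5, -5, 0, 0, 0], [0, 14, -20, 0, 0, 0], [0, 30, -45, 0, 0, 0], [0, 50, -75, 0, 0, 0], [0, 69, -100, 0, 0, 0], [0, 69, -100, 0, 0, 0]]]}}

```text
t: 13.08
tcp_pos: [0.5183, 0.3857, 0.2479]
orientation: [0.099, 0.446, 0.868, 0.194]
force: [-0.2, 0.3, -5.4]
width: 0.0433
grip_force: 102.7
```

```bash
python3 - <<'E'
from h import *
d=snap('wrist','w6.png');print(cur()[0],env.get_state()['q'],env.get_state()['force'])
s=snap('scene','s6.png')
h=cv2.cvtColor(d['frame'],cv2.COLOR_RGB2HSV)[...,2]
for r in range(60,300,20): 
    x=np.nonzero(h[r,200:330]<60)[0]; print(r,x.min()+200 if len(x) else None,x.max()+200 if len(x) else None)
plan([.6752,.10,.20],tool([0,0,-1],ax),False)
E
```

```text
[0.5172 0.385  0.2458] [ 0.5255  0.3431  1.6624  0.0648  0.7032 -0.1366] [-0.6004 -0.6368 -5.5896]
60 None None
80 217 301
100 212 306
120 209 308
140 206 310
160 205 311
180 204 311
200 204 311
220 204 311
240 204 312
260 200 320
280 200 329
mm [-323.8  -52.    24.4] rot [ 0.407  0.186 -0.849]
```

```bash
python3 - <<'E'
from h import *
d=load('w6.npz');p,R=cur()
h=cv2.cvtColor(d['frame'],cv2.COLOR_RGB2HSV)[...,2]
print('col258',h[60:100:2,258].tolist())
for dx in(-4,0,4):
    th=np.linspace(0,6.28,400);Q=[R.apply(np.array([dx/1e3+.08*np.cos(t),y,.0465+.08*np.sin(t)]))+p for t in th for y in(0,)]
    print(dx,'top row',min(proj(d,q)[1] for q in Q))
plan([.53,.05,.26],tool([0,0,-1],ax),False)
E
```

```text
col258 [255, 254, 255, 255, 255, 34, 39, 40, 45, 44, 44, 44, 45, 44, 46, 45, 47, 48, 48, 48]
-4 top row 85.66465377241789
0 top row 78.00973853973842
4 top row 70.21146300659247
mm [-279.7 -160.4  -91.8] rot [ 0.407  0.186 -0.849]
```

Request:
{"api": "carry_out", "payload": {"commands": [[[-280, -160, -92, 0.407, 0.186, -0.849], [-280, -160, -92, 0.407, 0.186, -0.849], [-280, -160, -92, 0.407, 0.186, -0.849], [-280, -160, -92, 0.407, 0.186, -0.849], [-280, -160, -92, 0.407, 0.186, -0.849], [-280, -160, -92, 0.407, 0.186, -0.849], [-280, -160, -92, 0.407, 0.186, -0.849], [-280, -160, -92, 0.407, 0.186, -0.849]]]}}

```text
t: 14.18
tcp_pos: [0.5305, 0.0508, 0.2599]
orientation: [-0.001, 0.043, 0.999, 0.001]
force: [-0.5, 0.5, -5.1]
width: 0.0432
grip_force: 103.8
```

```bash
python3 - <<'E'
from h import *
print(cur()[0],env.get_state()['q']);plan([.674,.045,.20],tool([0,0,-1],ax),False);plan([.674,.045,.1515],tool([0,0,-1],ax),False)
E
```

```text
[0.5305 0.0508 0.2599] [-0.0177  0.3356  1.5312  0.0018  1.2757 -1.502 ]
mm [-143.5    6.6   59.7] rot [ 0.002 -0.001 -0.001]
mm [-143.6    6.5  108.2] rot [ 0.002 -0.001 -0.001]
```

Request:
{"api": "carry_out", "payload": {"commands": [[[-50, 6.5, 60, 0.002, -0.001, -0.001], [-100, 6.5, 90, 0.002, -0.001, -0.001], [-144, 6.5, 108, 0.002, -0.001, -0.001], [-144, 6.5, 108, 0.002, -0.001, -0.001], [-144, 6.5, 108, 0.002, -0.001, -0.001], [-144, 6.5, 108, 0.002, -0.001, -0.001]]]}}

```text
t: 14.92
tcp_pos: [0.6746, 0.0454, 0.1541]
orientation: [0.001, 0.042, 0.999, -0.0]
force: [-0.2, 0.5, -4.3]
width: 0.0436
grip_force: 104.2
```

```bash
python3 - <<'E'
from h import *
p,R=cur();print(p,R.as_matrix())
s=snap('scene','s7.png')
for o in ([0,0,.0465],[.004,0,.0465]):
    c=p+R.apply(o);print(c,'inner face',proj(s,c-.0225*ax))
u,v=proj(s,p+R.apply([0,0,.0465])-.0225*ax).round().astype(int)
h=cv2.cvtColor(s['frame'],cv2.COLOR_RGB2HSV);print(u,v)
for r in range(v-24,v+28): print(r,' '.join('%3d'%x for x in h[r,u-20:u+21,2]))
E
```

```text
[0.6746 0.0454 0.1541] [[-0.9964  0.0843  0.0023]
 [ 0.0843  0.9964 -0.0009]
 [-0.0024 -0.0007 -1.    ]]
[0.6747 0.0453 0.1076] inner face [277.342  193.8988]
[0.6707 0.0457 0.1076] inner face [276.3951 193.1821]
277 194
170 143 150 157 159 159 158 165 152  84  28  48  62  69  61  47  45  45  51  42  43  41  45  38  40  43  37  40  34  36  37  38  38  36  35  48  65 106 140 144 144 146
171 151 156 158 160 161 165 154 100  44  35  46  60  59  54  44  41  42  48  42  37  39  41  40  36  39  38  41  35  41  39  39  36  33  33  56  75 115 148 145 145 146
172 158 158 160 161 156 123  76  47  39  38  39  46  47  44  43  42  42  44  52  41  41  40  41  42  39  39  34  38  39  39  36  40  37  34  60  92 128 146 146 146 147
173 160 159 161 155 118  53  28  33  41  40  38  43  45  40  43  39  37  43  41  41  39  39  40  40  40  42  40  41  37  43  34  38  40  40  61 117 149 147 147 147 148
174 160 159 163 144  63  28  36  38  39  38  39  43  45  37  37  43  40  40  38  45  39  39  39  38  38  35  38  41  36  39  40  46  47  39  56 122 156 148 147 146 144
175 158 158 156 119  30  31  38  39  42
[... 7156 characters left out ...]
 142 138 137 140 142 137 111
218  97  95  93  92  93  93  96  91  89  88  92  92  94  93  93  91  92  92  93  93  93  91  92  90  95  96  96  97  96  95  95  94  88 114 142 138 139 142 137 113  99
219  94  94  91  90  94  93  93  91  90  93  93  93  94  94  91  91  90  93  94  92  89  90  93  94  96  96  98  95  96  96  95  92  84 114 142 141 142 139 117  96 122
220  93  93  94  93  96  92  90  90  93  93  91  95  94  92  89  91  92  94  92  90  91  92  94  95  94  95  95  93  97  93  93  91  82 115 142 142 140 121  99 120 144
221  94  94  94  95  92  90  89  91  94  95  93  94  91  91  91  93  94  91  89  93  92  93  96  95  95  97  95  93  95  91  90  87 110 142 142 139 125  99 118 141 144
```

```bash
python3 - <<'E'
from h import *
from scipy.spatial import ConvexHull
p,R=cur();s=load('s7.npz');V=cv2.cvtColor(s['frame'],cv2.COLOR_RGB2HSV)[...,2].astype(float)
th=np.linspace(0,2*np.pi,200)
def hull(o):
    c=p+R.apply(o);Q=np.array([proj(s,c+R.apply([.08*np.cos(t),y,.08*np.sin(t)])) for t in th for y in(-.0225,.0225)])
    return Q[ConvexHull(Q).vertices]
# observed edge points: outermost dark pixel along rows (left side) and columns (bottom)
E=[]
for r in range(174,206,2):
    x=np.nonzero(V[r,250:300]<50)[0][0]+250; E.append((x-.0,r))
for cc in range(278,297,2):
    y=np.nonzero(V[190:225,cc]<50)[0][-1]+190; E.append((cc,y+.0))
E=np.array(E,np.float32)
for dx in(0,4):
  for dz in(.0435,.0465,.0495):
    H=hull([dx/1e3,0,dz]).astype(np.float32)
    d=[cv2.pointPolygonTest(H.reshape(-1,1,2),(float(a),float(b)),True) for a,b in E]
    print(dx,dz,np.round([np.mean(d[:5]),np.mean(d[5:16]),np.mean(d[16:])],2),np.round(np.std(d),2))
E
```

```text
0 0.0435 [1.13 1.57 1.92] 0.4
0 0.0465 [0.99 1.85 2.38] 0.58
0 0.0495 [0.81 2.13 2.83] 0.8
4 0.0435 [2.09 1.92 1.36] 0.49
4 0.0465 [1.96 2.22 1.81] 0.42
4 0.0495 [1.8  2.51 2.26] 0.47
```

Request:
{"api": "carry_out", "payload": {"commands": [[[-2, 0, 3.5, 0, 0, 0], [-2, -15, 3.5, 0, 0, 0], [-2, -30, 3.5, 0, 0, 0], [-2, -38, 3.5, 0, 0, 0], [-2, -45, 3.5, 0, 0, 0], [-2, -52, 3.5, 0, 0, 0], [-2, -56, 3.5, 0, 0, 0], [-2, -56, 3.5, 0, 0, 0]]]}}

```text
t: 15.98
tcp_pos: [0.6742, -0.0013, 0.152]
orientation: [0.003, 0.042, 0.999, 0.007]
force: [4.1, 73.8, 15.6]
width: 0.0431
grip_force: 117.8
```

Request:
{"api": "carry_out", "payload": {"commands": [[[0, 10, 0, 0, 0, 0], [0, 16, 0, 0, 0, 0], [-1, 16, -3.5, 0, 0, 0], [-1, 12, -3.5, 0, 0, 0], [-1, 8, -3.5, 0, 0, 0], [-1, 4, -3.5, 0, 0, 0], [-1, 4, -3.5, 0, 0, 0]]]}}

```text
t: 16.85
tcp_pos: [0.6748, -0.0016, 0.1542]
orientation: [0.002, 0.043, 0.999, 0.005]
force: [5.0, 48.8, 1.4]
width: 0.0431
grip_force: 114.6
```

Request:
{"api": "carry_out", "payload": {"commands": [[[0, 20, 0, 0, 0, 0], [0, 40, 0, 0, 0, 0], [0, 40, 0, 0, 0, 0], [0, 40, 0, 0, 0, 0]]]}}

```text
t: 17.35
tcp_pos: [0.6774, 0.0322, 0.1533]
orientation: [0.001, 0.042, 0.999, -0.001]
force: [0.6, 1.1, -5.2]
width: 0.0431
grip_force: 109.4
```

```bash
python3 - <<'E'
from h import *
from scipy.spatial import ConvexHull
from scipy.optimize import least_squares
p,R=cur();print(p,R.as_rotvec(),env.get_state()['force'],R.as_matrix()[:,1])
d=snap('wrist','w8.png');g=cv2.cvtColor(d['frame'],cv2.COLOR_RGB2HSV)[...,2]
for r in range(60,260,20):
    x=np.nonzero(g[r,180:330]<60)[0]; print(r,(x.min()+180,x.max()+180) if len(x) else None,end=' ')
print('col258',g[56:100:2,258].tolist())
th=np.linspace(0,2*np.pi,200)
def run(s,p,R):
    V=cv2.cvtColor(s['frame'],cv2.COLOR_RGB2HSV)[...,2].astype(float);E=[]
    u0,v0=proj(s,p+R.apply([0,0,.0465])).astype(int)
    for r in range(v0-12,v0+10,2):
        x=np.nonzero(V[r,u0-45:u0+10]<50)[0]; k=x[0]+u0-45;a,b=V[r,k-1],V[r,k]; E.append((k,r))
    for c in range(u0-2,u0+16,2):
        y=np.nonzero(V[v0-5:v0+35,c]<50)[0][-1]+v0-5; E.append((c,y))
    E=np.array(E,float)
    def res(q):
        c=p+R.apply([q[0],0,q[1]]);Q=np.array([proj(s,c+R.apply([q[2]*np.cos(t),y,q[2]*np.sin(t)])) for t in th for y in(-.0225,.0225)])
        H=Q[ConvexHull(Q).vertices].astype(np.float32).reshape(-1,1,2)
        return [cv2.pointPolygonTest(H,(float(a),float(b)),True)-.5 for a,b in E]
    f=least_squares(res,[.002,.046,.078],diff_step=.02,loss='soft_l1',x_scale=.01);print(f.x*1000,np.round(f.fun,1))
s=snap('scene','s8.png');run(s,p,R)
V=cv2.cvtColor(s['frame'],cv2.COLOR_RGB2HSV)[...,2]
t=proj(s,[.669,-.0185,.105]);print('tip pred',t)
E
```

```text
[0.6774 0.0322 0.1533] [ 0.1333  3.1368 -0.0022] [ 0.6369  1.0924 -5.1734] [ 0.0848  0.9964 -0.0013]
60 None 80 (np.int64(224), np.int64(305)) 100 (np.int64(217), np.int64(309)) 120 (np.int64(213), np.int64(311)) 140 (np.int64(210), np.int64(312)) 160 (np.int64(208), np.int64(312)) 180 (np.int64(206), np.int64(312)) 200 (np.int64(205), np.int64(312)) 220 (np.int64(205), np.int64(312)) 240 (np.int64(204), np.int64(312)) col258 [255, 255, 255, 254, 254, 254, 254, 255, 12, 37, 37, 38, 45, 42, 44, 44, 45, 42, 43, 50, 47, 49]
[ 192.0878 -627.6745  753.0183] [-0.4 -2.  -3.6 -5.2  8.3  6.6  6.1  4.9  3.8  3.2  3.  -1.6 -1.6 -1.5
 -1.4 -1.4 -1.4 -0.5  1.3  3.1]
tip pred [268.0783 202.2626]
```

Request:
{"api": "carry_out", "payload": {"commands": [[[0, 0, 15, 0, 0, 0], [0, 0, 25, 0, 0, 0], [0, 0, 25, 0, 0, 0]]]}}

```text
t: 17.82
tcp_pos: [0.6815, 0.0328, 0.1329]
orientation: [0.006, 0.043, 0.999, 0.0]
force: [-0.7, 6.4, 46.6]
width: 0.0431
grip_force: 115.1
```

Request:
{"api": "carry_out", "payload": {"commands": [[[0, 0, 2, 0, 0, 0], [0, 0, 2, 0, 0, 0], [0, 0, 2, 0, 0, 0]]]}}

```text
t: 18.2
tcp_pos: [0.6824, 0.0329, 0.1328]
orientation: [0.008, 0.043, 0.999, 0.0]
force: [-2.7, 6.3, 65.5]
width: 0.0432
grip_force: 117.2
```

Table contact shows the wheel centre is 52 mm below the TCP, not 46.5, so I was inserting too low. Raise, untilt, and check.

Request:
{"api": "carry_out", "payload": {"commands": [[[0, 0, -15, 0, 0, 0], [2, 0, -30.5, 0.05, 0, 0], [2, 0, -30.5, 0.05, 0, 0], [2, 0, -30.5, 0.05, 0, 0]]]}}

```text
t: 18.7
tcp_pos: [0.6749, 0.0326, 0.1556]
orientation: [-0.001, 0.042, 0.999, -0.025]
force: [-0.4, 0.4, -4.8]
width: 0.0432
grip_force: 108.9
```

```bash
python3 - <<'E'
from h import *
p,R=cur();print(p,R.as_matrix())
d=snap('wrist','w9.png');g=cv2.cvtColor(d['frame'],cv2.COLOR_RGB2HSV)[...,2]
for r in range(60,260,20):
    x=np.nonzero(g[r,180:330]<60)[0]; print(r,(x.min()+180,x.max()+180) if len(x) else None,end=' ')
print('col258',g[56:100:2,262].tolist())
for dx in(0,4): print(dx,min(proj(d,R.apply(np.array([dx/1e3+.08*np.cos(t),0,.052+.08*np.sin(t)]))+p)[1] for t in np.linspace(0,6.28,400)))
s=snap('scene','s9.png')
c=p+R.apply([.0015,0,.052]);print(c,'axle x',.669+.0863*(c[1]+.0185),proj(s,c-.0225*ax))
u,v=proj(s,c-.0225*ax).round().astype(int);h=cv2.cvtColor(s['frame'],cv2.COLOR_RGB2HSV);print(u,v)
for r in range(v-10,v+11): print(r,' '.join('%2d'%min(x,99) for x in h[r,u-14:u+15,2]))
E
```

```text
[0.6749 0.0326 0.1556] [[-0.9964  0.0848 -0.0038]
 [ 0.0849  0.9951 -0.0498]
 [-0.0004 -0.0499 -0.9988]]
60 None 80 (np.int64(219), np.int64(305)) 100 (np.int64(213), np.int64(309)) 120 (np.int64(210), np.int64(310)) 140 (np.int64(207), np.int64(311)) 160 (np.int64(206), np.int64(312)) 180 (np.int64(204), np.int64(312)) 200 (np.int64(204), np.int64(312)) 220 (np.int64(204), np.int64(312)) 240 (np.int64(204), np.int64(312)) col258 [254, 255, 255, 254, 255, 255, 27, 35, 37, 36, 37, 38, 38, 39, 41, 41, 38, 40, 42, 42, 44, 43]
0 80.22484904972752
4 72.58325758019268
[0.6732 0.0301 0.1037] axle x 0.67319664647987 [273.9042 197.4735]
274 197
187 39 41 46 56 58 56 54 53 59 68 65 61 58 56 41 40 60 75 56 33 35 40 41 43 43 45 45 44 44
188 39 39 43 53 57 58 58 53 55 56 59 61 63 64 60 59 67 71 58 41 36 35 39 37 43 44 41 43 45
189 37 42 42 52 60 59 59 56 53 53 55 63 66 65 67 66 65 65 65 59 42 36 38 41 42 45 45 39 44
190 38 39 40 48 55 57 62 59 54 56 54 53 57 63 67 64 66 66 68 65 56 41 34 36 38 43 43 43 41
191 30 36 41 43 52 60 60 61 55 50 49 48 51 52 60 67 67 65 65 64 63 54 41 36 34 41 44 45 42
1
[... 754 characters left out ...]
 70 55 52 66 65 63 63 53 50 47 53 51 49 58 66 64 60 51 48 39 39
201 88 77 74 84 94 89 90 92 83 64 45 55 66 66 67 62 55 55 50 50 51 56 62 62 63 57 51 48 39
202 72 56 68 79 85 84 85 88 84 73 51 41 56 64 66 64 65 68 62 53 51 50 56 64 62 61 55 49 38
203 64 72 81 81 99 99 99 99 81 69 38 38 41 55 65 68 68 67 64 63 58 53 50 57 66 65 63 48 40
204 74 82 85 99 99 99 99 99 77 66 38 38 38 43 54 66 64 67 66 64 63 61 57 53 61 64 64 54 40
205 86 86 99 99 99 99 99 99 68 63 33 38 39 36 39 48 58 62 66 65 61 62 63 60 58 65 62 54 43
206 90 86 99 99 99 99 99 82 87 88 56 30 37 37 40 42 42 51 60 63 63 61 61 57 57 57 56 52 43
207 92 87 99 99 99 99 84 91 98 99 94 74 36 32 38 39 40 41 46 53 57 58 58 56 58 54 56 50 40
```

The wrist silhouette re-solved with depth 52 mm gives a lateral offset of about 6 mm. Shift by 4.5 mm and retry.

Request:
{"api": "carry_out", "payload": {"commands": [[[-4.5, 0, 0, 0, 0, 0], [-4.5, -10, 0.5, 0, 0, 0], [-4.5, -20, 1, 0, 0, 0], [-4.5, -28, 1.4, 0, 0, 0], [-4.5, -33, 1.6, 0, 0, 0], [-4.5, -38, 1.9, 0, 0, 0], [-4.5, -38, 1.9, 0, 0, 0]]]}}

```text
t: 19.68
tcp_pos: [0.6766, -0.0059, 0.157]
orientation: [-0.0, 0.043, 0.999, -0.025]
force: [-0.2, 0.6, -4.7]
width: 0.0435
grip_force: 108.9
```

It's on the tip, force-free. Continue.

Request:
{"api": "carry_out", "payload": {"commands": [[[0, -12, 0.6, 0, 0, 0], [0, -24, 1.2, 0, 0, 0], [0, -36, 1.8, 0, 0, 0], [0, -48, 2.4, 0, 0, 0], [0, -60, 3, 0, 0, 0], [0, -60, 3, 0, 0, 0]]]}}

```text
t: 20.42
tcp_pos: [0.6715, -0.0666, 0.157]
orientation: [0.0, 0.043, 0.999, -0.025]
force: [0.6, -0.6, -5.5]
width: 0.0434
grip_force: 108.7
```

Request:
{"api": "carry_out", "payload": {"commands": [[[0, -4, 0.2, 0, 0, 0], [0, -8, 0.4, 0, 0, 0], [0, -11, 0.5, 0, 0, 0], [0, -11, 0.5, 0, 0, 0]]]}}

```text
t: 20.92
tcp_pos: [0.6708, -0.0744, 0.1572]
orientation: [0.0, 0.042, 0.999, -0.024]
force: [1.6, 15.4, -3.3]
width: 0.0431
grip_force: 110.3
```

Request:
{"api": "carry_out", "payload": {"commands": [[[0, -2, 0, 0, 0, 0], [0, -2, 0, 0, 0, 0], [0, 1, 0, 0, 0, 0]]]}}

```text
t: 21.3
tcp_pos: [0.6708, -0.0739, 0.1571]
orientation: [0.0, 0.042, 0.999, -0.025]
force: [0.2, -0.1, -5.2]
width: 0.0431
grip_force: 109.0
```

Request:
{"api": "carry_out", "payload": {"commands": [[[0, 0, 0, 0, 0, 0], [0, 0, 0, 0, 0, 0], [0, 0, 0, 0, 0, 0], [0, 0, 0, 0, 0, 0]]], "grip": 85, "squeeze": 50}}

```text
t: 21.8
tcp_pos: [0.6708, -0.0757, 0.1572]
orientation: [0.0, 0.043, 0.999, -0.025]
force: [-0.0, 0.3, 0.2]
width: 0.085
grip_force: 0.0
```

Request:
{"api": "carry_out", "payload": {"commands": [[[0, 0, -40, 0, 0, 0], [0, 0, -80, 0, 0, 0], [0, 0, -120, 0, 0, 0], [40, 30, -120, 0, 0, 0], [90, 60, -120, 0, 0, 0], [140, 90, -120, 0, 0, 0], [180, 130, -120, 0, 0, 0], [180, 130, -120, 0, 0, 0]]]}}

```text
t: 22.8
tcp_pos: [0.5002, 0.0773, 0.2702]
orientation: [-0.0, 0.041, 0.999, -0.025]
force: [0.4, 0.6, 0.3]
width: 0.0849
grip_force: 0.0
```

```bash
python3 - <<'E'
from h import *
p,R=cur();print(p,env.get_state()['q'],env.get_state()['force'])
t=snap('top','t10.png');s=snap('scene','s10.png')
sh=np.array([.657,-.157,.105])
V=cv2.cvtColor(t['frame'],cv2.COLOR_RGB2HSV)[...,2].astype(int)
# wheel bbox near expected
c=sh+ax*.0825;u,v=proj(t,c).astype(int)
m=(V<55).astype(np.uint8);mm=np.zeros_like(m);mm[v-45:v+45,u-25:u+25]=m[v-45:v+45,u-25:u+25]
k,l,st,_=cv2.connectedComponentsWithStats(mm);i=1+st[1:,4].argmax();print('obs wheel',st[i])
perp=np.array([ax[1],-ax[0],0]);th=np.linspace(0,6.28,90)
Q=np.array([proj(t,c+y*ax+.08*(np.cos(a)*perp+np.array([0,0,np.sin(a)]))) for a in th for y in(-.0225,.0225)]);print('pred',Q.min(0),Q.max(0))
# cap
m=(V<40).astype(np.uint8);k,l,st,ce=cv2.connectedComponentsWithStats(m)
for i in range(1,k):
    if 240<ce[i][0]<265 and 235<ce[i][1]<260 and st[i,4]>100:
        r=cv2.minAreaRect(cv2.findNonZero((l==i).astype(np.uint8)));b=cv2.boxPoints(r)
        print('cap',ce[i],r,[onz(t,*q,.027) for q in b],onz(t,*r[0],.03))
E
```

```text
[0.5002 0.0773 0.2702] [ 0.0687  0.2921  1.5691 -0.0523  1.2868 -1.4049] [0.3742 0.5825 0.348 ]
obs wheel [ 282  141   35   65 1508]
pred [282.0506 139.7212] [305.1394 204.6447]
```

```bash
cat >> h.py <<'E'
def capR(D,a=.576):
    D=np.array([D[0],D[1],0.]);D/=np.linalg.norm(D);return tool(-np.sin(a)*D-np.cos(a)*np.array([0,0,1]),[D[1],-D[0],0])
E
python3 - <<'E'
from h import *
t=load('top0.npz')
A=onz(t,230+127/4,150+360/4,.04);B=onz(t,230+110/4,150+435/4,.04);e=B-A;D=np.array([-e[1],e[0],0]);D/=np.linalg.norm(D);D*=np.sign(D[1]);print('D',D,np.linalg.norm(e))
c=onz(t,251.4,247,.028);c[2]=.027;print('cap c',c)
R=capR(D);zt=R.as_matrix()[:,2];plan(c-.11*zt,R)
E
```

```text
D [ 0.2609  0.9654 -0.    ] 0.04922333332596862
cap c [0.489 0.037 0.027]
mm [  0.3  27.1 149.8] rot [ 0.468 -0.373  1.702]
mm [  0.3  27.1 149.8] rot [ 0.356  0.446 -1.36 ]
```

Request:
{"api": "carry_out", "payload": {"commands": [[[0, 13, 70, 0.234, -0.187, 0.851], [0, 13, 70, 0.234, -0.187, 0.851], [0, 20, 100, 0.35, -0.28, 1.28], [0, 20, 100, 0.35, -0.28, 1.28], [0, 27, 150, 0.468, -0.373, 1.702], [0, 27, 150, 0.468, -0.373, 1.702], [0, 27, 150, 0.468, -0.373, 1.702], [0, 27, 150, 0.468, -0.373, 1.702]]]}}

```text
t: 23.9
tcp_pos: [0.5056, 0.094, 0.1182]
orientation: [0.147, 0.66, 0.709, -0.199]
force: [0.4, 0.2, 0.3]
width: 0.0849
grip_force: 0.0
```

Request:
{"api": "carry_out", "payload": {"commands": [[[0, 0, 0, 0, 0, 0], [0, 0, 0, 0, 0, 0]]]}}

```text
t: 24.15
tcp_pos: [0.5049, 0.0941, 0.1185]
orientation: [0.146, 0.657, 0.713, -0.198]
force: [0.1, -0.2, -0.7]
width: 0.0854
grip_force: 0.0
```

```bash
python3 - <<'E'
from h import *
p,R=cur();print(p,env.get_state()['q']);D=np.array([.2609,.9654,0]);c=np.array([.489,.037,.027])
plan(c-.11*capR(D).as_matrix()[:,2],capR(D),False)
d=snap('wrist','w11.png');u,v=proj(d,c);print(u,v)
V=cv2.cvtColor(d['frame'],cv2.COLOR_RGB2HSV)
m=(V[...,2]<75).astype(np.uint8);k,l,st,ce=cv2.connectedComponentsWithStats(m);print([(st[i].tolist(),ce[i].round(1)) for i in range(1,k) if st[i,4]>400])
x,y=int(u)-60,int(v)-60
for r in range(y,y+120,5): print(r,' '.join('%3d'%a for a in V[r,x:x+120:5,2]))
E
```

```text
[0.5049 0.0941 0.1185] [ 0.348   0.6194  1.6132 -0.4793  1.1871  0.5112]
mm [ 0.3 -0.3 -1. ] rot [ 0.087 -0.071  0.324]
244.96136148800153 197.89147573263645
[([206, 157, 75, 82, 4588], array([242.8, 197.7])), ([0, 241, 512, 143, 40885], array([258.7, 335.5]))]
137 145 147 144 144 123 228 228 226 233 167 208 238 232 229 229 232 231 227 225 240 245 244 242 241
142 143 147 142 135 130 159 227 226 232 169 210 237 233 229 229 230 230 227 227 240 245 244 242 240
147 143 143 202 144 142 138 181 226 232 168 212 237 233 228 228 230 231 225 228 241 244 243 242 241
152 255 146 148 144 141 139 132 229 233 169 214 237 233 229 229 231 230 223 230 241 244 242 242 241
157 144 145 147 146 141 139 138 137 138 124 238  86 118 172 222 232 230 222 231 243 244 242 241 242
162 143 144 147 147 143 139 139 137 146  13  20  24  26  30  27  26 241 222 235 243 243 242 240 243
167 145 143 148 146 143 138 138 138  13  18  20  18  18  26  28  25  30  94 237 244 244 241 240 243
172 145 144 148 146 142 137 139  49  19  21  19  19  18  16  27  27  25  29 112 245 243 242 241 243
177 144 142 149 146 143 140 146  16  1
[... 861 characters left out ...]

222 143 144 142 146 147 147  27  29  25  29  26  25  19  25  27  23  14 252 242 239 239 241 238 231
227 144 141 141 147 147 143 128  29  27  23  25  22  22  23  25  21  24 244 242 239 239 242 236 230
232 142 141 141 147 146 145 138 142  22  24  25  27  25  22  19  40 138 143 240 238 239 239 235 229
237 142 141 142 147 147 144 138 138 201 133  36  22  20  23 147 138 137 134 239 238 240 238 232 227
242 139 142 143 146 147 216 139 138 139 105 144 146 146 146 147 129 227 242 238 238 241 237 230 228
247 138 140 144 227 142 144 140 138 139 107 148 147 146 144 140 228 234 242 238 237 239 236 230 230
252 136 135 143 143 146 147 140 137 139 107 146 147 145 189 235 224 236 242 236 238 239 235 230 231
```

```bash
python3 - <<'E'
from h import *
d=load('w11.npz');c=np.array([.489,.037,.027]);D=np.array([.2609,.9654,0])
print('c',proj(d,c),'c+25D',proj(d,c+.025*D),'c-25D',proj(d,c-.025*D),'up',proj(d,c+[0,0,.027]))
g=cv2.cvtColor(d['frame'],cv2.COLOR_RGB2GRAY);g=cv2.GaussianBlur(g,(0,0),1.2)
ch='@#%*+=-:. '
for r in range(152,242,2): print(r,''.join('~' if g[r,x]>60 else ch[9-min(9,max(0,(int(g[r,x])-10)//2))] for x in range(200,288,1)))
E
```

```text
c [244.9614 197.8915] c+25D [254.5248 175.8616] c-25D [236.5603 217.2525] up [240.6162 222.9167]
152 ~~~~~~~~~~~~~~~~~~~~~~~~~~~~~~~~~~~~~~~~~~~~~~~~~~~~~~~~~~~~~~~~~~~~~~~~~~~~~~~~~~~~~~~~
154 ~~~~~~~~~~~~~~~~~~~~~~~~~~~~~~~~~~~~~~~~~~~~~~~~~~~~~~~~~~~~~~~~~~~~~~~~~~~~~~~~~~~~~~~~
156 ~~~~~~~~~~~~~~~~~~~~~~~~~~~~~~~~~~~~~~~~~~~~~~~~~~~~~~~~~~~~~~~~~~~~~~~~~~~~~~~~~~~~~~~~
158 ~~~~~~~~~~~~~~~~~~~~~~~~~~~~~~~~~~~~~@@@@@@@@@@@~~~~~~~~~~~~~~~~~~~~~~~~~~~~~~~~~~~~~~~~
160 ~~~~~~~~~~~~~~~~~~~~~~~~~~~~~@@@#%*+=--==++*****%%##@@@@@~~~~~~~~~~~~~~~~~~~~~~~~~~~~~~~
162 ~~~~~~~~~~~~~~~~~~~~~~~~~~~@@#=-::--==++**%%%%%%%%%%%%%%%#@@@~~~~~~~~~~~~~~~~~~~~~~~~~~~
164 ~~~~~~~~~~~~~~~~~~~~~~~~~~@#=:::::---==+*%%%%%%%%%%%%%%%%%%%%#@@@~~~~~~~~~~~~~~~~~~~~~~~
166 ~~~~~~~~~~~~~~~~~~~~~~~~@@=-::::-------=+*****%%%%%%%%%%%%%%%%%*%@@@~~~~~~~~~~~~~~~~~~~~
168 ~~~~~~~~~~~~~~~~~~~~~~@@*-::----------------=+*%%%%%%%%%%%%%%%%%%%%#@@~~~~~~~~~~~~~~~~~~
170 ~~~~~~~~~~~~~~~~~~~~~@#=---------------------====+*%%%%##%%%%%%%%%%%%%@@~~~~~~~~~~~~~~~~
172 ~~~~~~~~~~~~~~~~~~~@@+---------------------------=+*%%%%%%%%%%%%%%%%%
[... 2481 characters left out ...]
*******+++++++++++====-=*@~~~~~~~~~~~~~~~~~~~~~~~
228 ~~~~~~~~~~~~~~~~@@@%%%%%**********++*******+++++++++++++======%@@~~~~~~~~~~~~~~~~~~~~~~~
230 ~~~~~~~~~~~~~~~~~~~@@@%**********+*****+++++++++++++=======+%@@~~~~~~~~~~~~~~~~~~~~~~~~~
232 ~~~~~~~~~~~~~~~~~~~~~~@@@#*****++******+++++++++++++=====*@@~~~~~~~~~~~~~~~~~~~~~~~~~~~~
234 ~~~~~~~~~~~~~~~~~~~~~~~~~~@@@#%*******++++++++++=====+%@@@~~~~~~~~~~~~~~~~~~~~~~~~~~~~~~
236 ~~~~~~~~~~~~~~~~~~~~~~~~~~~~~~@@@@@@#%%***++++**%#@@@@~~~~~~~~~~~~~~~~~~~~~~~~~~~~~~~~~~
238 ~~~~~~~~~~~~~~~~~~~~~~~~~~~~~~~~~~~~~~~@@@@@@@@~~~~~~~~~~~~~~~~~~~~~~~~~~~~~~~~~~~~~~~~~
240 ~~~~~~~~~~~~~~~~~~~~~~~~~~~~~~~~~~~~~~~~~~~~~~~~~~~~~~~~~~~~~~~~~~~~~~~~~~~~~~~~~~~~~~~~
```

Request:
{"api": "carry_out", "payload": {"commands": [[[0, 0, -1, 0.087, -0.071, 0.324], [0, 0, -1, 0.087, -0.071, 0.324], [0, 0, -1, 0.087, -0.071, 0.324], [0, 0, -1, 0.087, -0.071, 0.324]]]}}

```text
t: 24.7
tcp_pos: [0.5045, 0.0947, 0.1197]
orientation: [0.172, 0.761, 0.583, -0.225]
force: [-0.9, 0.3, -0.4]
width: 0.0848
grip_force: 0.0
```

```bash
python3 - <<'E'
from h import *
p,R=cur();print(p,env.get_state()['q']);D=np.array([.2609,.9654,0]);c=np.array([.489,.037,.027])
plan(c+.022*capR(D).as_matrix()[:,2],capR(D),False)
d=snap('wrist','w12.png');print(proj(d,c),proj(d,c-.025*D),proj(d,c+.025*D))
V=cv2.cvtColor(d['frame'],cv2.COLOR_RGB2HSV)
m=(V[...,2]<75).astype(np.uint8);k,l,st,ce=cv2.connectedComponentsWithStats(m);i=[i for i in range(1,k) if 2000<st[i,4]<9000][0];print(st[i],ce[i])
for r in range(st[i,1],st[i,1]+st[i,3],8): x=np.nonzero(l[r]==i)[0];print(r,x.min(),x.max(),end='; ')
E
```

```text
[0.5045 0.0947 0.1197] [ 0.359   0.6726  1.5309 -0.4726  1.3283  0.8297]
mm [  0.3   0.1 132.3] rot [-0.    -0.001  0.   ]
[258.5294 189.9275] [258.5183 209.5158] [258.542  167.3312]
[ 223  150   69   81 4542] [257.1103 189.7252]
150 252 262; 158 233 281; 166 228 287; 174 226 289; 182 223 291; 190 224 291; 198 224 289; 206 226 287; 214 227 286; 222 234 280; 230 253 263;
```

Request:
{"api": "carry_out", "payload": {"commands": [[[0, -1, 60, 0, 0, 0], [0, -1, 100, 0, 0, 0], [0, -1, 120, 0, 0, 0], [0, -1, 132, 0, 0, 0], [0, -1, 132, 0, 0, 0], [0, -1, 132, 0, 0, 0]]]}}

```text
t: 25.5
tcp_pos: [0.4854, 0.0263, 0.0096]
orientation: [0.173, 0.762, 0.582, -0.225]
force: [-0.2, -0.1, -0.2]
width: 0.0848
grip_force: 0.0
```

Request:
{"api": "carry_out", "payload": {"commands": [[[0, 0, 0, 0, 0, 0], [0, 0, 0, 0, 0, 0], [0, 0, 0, 0, 0, 0], [0, 0, 0, 0, 0, 0], [0, 0, 0, 0, 0, 0]]], "grip": 45, "squeeze": 70}}

```text
t: 26.12
tcp_pos: [0.4853, 0.0262, 0.0096]
orientation: [0.173, 0.762, 0.581, -0.225]
force: [-0.4, 5.0, 12.1]
width: 0.0511
grip_force: 71.3
```

```bash
python3 - <<'E'
from h import *
p,R=cur();print(p);print('cap (nominal) in tool',R.inv().apply(np.array([.489,.037,.027])-p)*1000)
print('world up in tool',R.inv().apply([0,0,100]))
E
```

```text
[0.4853 0.0262 0.0096]
cap (nominal) in tool [  0.1134   0.8026 -20.7695]
world up in tool [-54.4716   0.2463 -83.8617]
```

Request:
{"api": "carry_out", "payload": {"commands": [[[-10, 0, -16, 0, 0, 0], [-30, 0, -46, 0, 0, 0], [-55, 0, -84, 0, 0, 0], [-65, 0, -100, 0, 0, 0], [-65, 0, -100, 0, 0, 0]]]}}

```text
t: 26.75
tcp_pos: [0.4852, 0.0261, 0.1296]
orientation: [0.173, 0.763, 0.581, -0.224]
force: [-0.3, 0.4, -0.7]
width: 0.051
grip_force: 72.9
```

```bash
python3 - <<'E'
from h import *
p,R=cur();print(p,env.get_state()['width'],env.get_state()['q'])
d=snap('wrist','w13.png');M=R.as_matrix()
off=np.array([.0001,0,-.0208])
D=R.apply([np.cos(.576),0,np.sin(-.576)*-1]);print('D guess',D)
c=p+R.apply(off);Dh=np.array([M[0,0],M[1,0],0]);Dh/=np.linalg.norm(Dh);print('c',c,'Dh',Dh)
print(proj(d,c),proj(d,c+.025*Dh),proj(d,c-.025*Dh))
V=cv2.cvtColor(d['frame'],cv2.COLOR_RGB2HSV)[...,2]
for r in range(120,300,8): x=np.nonzero(V[r,190:330]<75)[0]+190;print(r,(x.min(),x.max(),len(x)) if len(x) else None,end='; ')
tip=np.array([.669,-.0185,.105]);Rt=capR(ax)
print();plan(tip+.055*ax-Rt.apply(off)+[0,0,.0],Rt,False)
E
```

```text
[0.4852 0.0261 0.1296] 0.05098223756399228 [ 0.2582  0.6118  1.6425 -0.5215  1.2445  0.7876]
D guess [ 0.1111  0.3923 -0.9131]
c [0.4882 0.0371 0.147 ] Dh [0.2667 0.9638 0.    ]
[258.5533 269.2413] [258.7295 234.6479] [258.4203 295.2518]
120 None; 128 None; 136 None; 144 None; 152 None; 160 None; 168 None; 176 None; 184 None; 192 (np.int64(244), np.int64(274), 31); 200 (np.int64(222), np.int64(294), 73); 208 (np.int64(212), np.int64(305), 94); 216 (np.int64(205), np.int64(312), 108); 224 (np.int64(200), np.int64(317), 118); 232 (np.int64(197), np.int64(320), 124); 240 (np.int64(194), np.int64(323), 130); 248 (np.int64(190), np.int64(326), 137); 256 (np.int64(190), np.int64(329), 140); 264 (np.int64(190), np.int64(329), 140); 272 (np.int64(190), np.int64(329), 140); 280 (np.int64(190), np.int64(329), 140); 288 (np.int64(190), np.int64(329), 140); 296 (np.int64(190), np.int64(329), 140); 
mm [ 63.3 181.6   8.1] rot [-0.097 -0.    -0.153]
```

Request:
{"api": "carry_out", "payload": {"commands": [[[40, 60, 0, -0.05, 0, -0.08], [63, 120, 4, -0.097, 0, -0.153], [63, 182, 8, -0.097, 0, -0.153], [63, 182, 8, -0.097, 0, -0.153], [63, 182, 8, -0.097, 0, -0.153], [63, 182, 8, -0.097, 0, -0.153]]]}}

```text
t: 27.55
tcp_pos: [0.6716, 0.0248, 0.0869]
orientation: [0.191, 0.706, 0.648, -0.21]
force: [-0.7, 0.0, -0.5]
width: 0.0511
grip_force: 73.0
```

```bash
python3 - <<'E'
from h import *
p,R=cur();print(p,env.get_state()['q']);off=np.array([.0001,0,-.0208])
tip=np.array([.669,-.0185,.105]);Rt=capR(ax)
c=p+R.apply(off);print('cap c',c,'axle x here',.669+.0863*(c[1]+.0185))
for k in(.055,.015,-.009): plan(tip+k*ax-Rt.apply(off),Rt,False)
s=snap('scene','s14.png');t=snap('top','t14.png')
# mouth end in scene: dark cap silhouette near prediction
u,v=proj(s,c-.025*ax);print('mouth pred',u,v,'tip',proj(s,tip),'c',proj(s,c))
V=cv2.cvtColor(s['frame'],cv2.COLOR_RGB2GRAY);u=int(u);v=int(v)
for r in range(v-14,v+16): print(r,' '.join('%3d'%x for x in V[r,u-16:u+17]))
E
```

```text
[0.6716 0.0248 0.0869] [ 0.2091  0.8284  1.2582 -0.5726  1.2936  0.5224]
cap c [0.6726 0.0362 0.1042] axle x here 0.6737181073555564
mm [-0.2  1.1 -0.8] rot [-0.002  0.001  0.001]
mm [-33.7   1.1  21.1] rot [-0.002  0.001  0.001]
mm [-53.9   1.1  34.1] rot [-0.002  0.001  0.001]
mouth pred 274.4225226628092 196.52102738199167 tip [268.0783 202.2626] c [279.8715 191.8326]
182 113 113 116 120 120 118 114 113 118 121 122 123 119  85  47  78  66  30  29  25  55  80  55  26  33  55  86 112 126 120  87  25  36
183 114 116 120 122 119 114 113 118 126 123 121 122 105  47  63  82  45  28  32  29  34  36  25  26  26  25  40  59  89 108  84  25  33
184 116 121 120 118 115 114 119 123 122 120 121 115  83  43  76  70  27  27  28  28  26  26  27  31  26  30  26  26  37  69  69  28  33
185 121 120 117 114 114 119 123 123 119 119 120 105  51  66  82  45  26  29  28  32  31  30  32  31  29  32  34  29  25  30  43  46  27
186 120 118 112 114 119 124 121 121 119 117 113  82  43  78  68  27  29  28  29  30  29  28  33  29  26  28  32  29  28  26  32  35  34
187 118 114 112 119 123 121 120 117 116 117 11
[... 2653 characters left out ...]
 111 114 112 110 111
207  40  41  43  44  39  40  39  39  38  40  38  35  36  35  34  64 104 112 110 110 114 116 114 114 112 112 113 112 114 112 113 112 112
208  40  41  37  41  43  39  38  41  41  41  37  39  37  37  34  35  85 117 113 114 116 114 114 114 111 111 112 115 115 112 110 111 112
209  35  39  39  39  41  42  40  38  40  37  39  38  40  36  32  29  58 102 118 114 113 112 113 111 109 111 113 112 111 110 111 115 113
210  32  35  39  40  42  38  40  39  39  35  34  41  38  38  35  33  32  90 124 116 114 114 112 110 112 114 114 114 111 112 113 114 116
211  30  30  33  40  39  40  37  36  40  39  38  37  35  39  37  34  30  62 107 119 114 110 110 110 114 115 111 109 109 111 115 115 117
```

Request:
{"api": "carry_out", "payload": {"commands": [[[0, 1, -1, 0, 0, 0], [-10, 1, 6, 0, 0, 0], [-20, 1, 12.5, 0, 0, 0], [-26, 1, 16.5, 0, 0, 0], [-30, 1, 19, 0, 0, 0], [-34, 1, 21.5, 0, 0, 0], [-34, 1, 21.5, 0, 0, 0]]]}}

```text
t: 28.52
tcp_pos: [0.6706, -0.0159, 0.0879]
orientation: [0.192, 0.707, 0.648, -0.21]
force: [-0.3, -0.2, -0.5]
width: 0.0508
grip_force: 73.0
```

Request:
{"api": "carry_out", "payload": {"commands": [[[-4, 0, 2.7, 0, 0, 0], [-8, 0, 5.3, 0, 0, 0], [-12, 0, 8, 0, 0, 0], [-17, 0, 11, 0, 0, 0], [-17, 0, 11, 0, 0, 0]]]}}

```text
t: 29.15
tcp_pos: [0.6686, -0.0365, 0.088]
orientation: [0.192, 0.707, 0.648, -0.21]
force: [-2.0, -0.4, -0.5]
width: 0.0511
grip_force: 73.0
```

Request:
{"api": "carry_out", "payload": {"commands": [[[-2, 0, 1.3, 0, 0, 0], [-4, 0, 2.7, 0, 0, 0], [-4, 0, 2.7, 0, 0, 0]]]}}

```text
t: 29.52
tcp_pos: [0.6684, -0.0394, 0.0878]
orientation: [0.191, 0.706, 0.648, -0.209]
force: [-4.0, 12.8, 4.1]
width: 0.0512
grip_force: 73.2
```

Request:
{"api": "carry_out", "payload": {"commands": [[[-2, 0, 1.3, 0, 0, 0], [-2, 0, 1.3, 0, 0, 0], [0, 0, 0, 0, 0, 0]]]}}

```text
t: 29.9
tcp_pos: [0.6684, -0.0393, 0.0879]
orientation: [0.192, 0.706, 0.649, -0.209]
force: [-3.5, -0.5, 0.3]
width: 0.0512
grip_force: 72.4
```

Request:
{"api": "carry_out", "payload": {"commands": [[[0, 0, 0, 0, 0, 0], [0, 0, 0, 0, 0, 0], [0, 0, 0, 0, 0, 0], [0, 0, 0, 0, 0, 0]]], "grip": 85}}

```text
t: 30.4
tcp_pos: [0.6685, -0.0408, 0.0879]
orientation: [0.192, 0.707, 0.648, -0.21]
force: [0.7, -0.1, -0.1]
width: 0.0848
grip_force: 0.0
```

Request:
{"api": "carry_out", "payload": {"commands": [[[0, 0, -40, 0, 0, 0], [0, 0, -90, 0, 0, 0], [0, 0, -130, 0, 0, 0], [0, -60, -150, 0, 0, 0], [0, -120, -150, 0, 0, 0], [0, -180, -150, 0, 0, 0], [0, -220, -150, 0, 0, 0], [0, -220, -150, 0, 0, 0]]]}}

```text
t: 31.4
tcp_pos: [0.454, 0.0598, 0.2142]
orientation: [0.192, 0.706, 0.649, -0.21]
force: [0.6, -0.3, 0.4]
width: 0.0853
grip_force: 0.0
```

```bash
python3 - <<'E'
from h import *
p,R=cur();print(p,env.get_state()['force'])
t=snap('top','t15.png');s=snap('scene','s15.png')
sh=np.array([.657,-.157,.105])
for n,d in(('T',t),('S',s)):
    print(n,[proj(d,sh+ax*k).round(1).tolist() for k in(0,.06,.105,.155)])
    g=cv2.cvtColor(d['frame'],cv2.COLOR_RGB2GRAY)
    print([int(g[tuple(proj(d,sh+ax*k).round().astype(int)[::-1])]) for k in np.arange(0,.18,.005)])
h=cv2.cvtColor(t['frame'],cv2.COLOR_RGB2GRAY);u,v=proj(t,sh+ax*.13).astype(int)
for r in range(v-16,v+17,2): print(r,' '.join('%3d'%x for x in h[r,u-20:u+21,]))
E
```

```text
[0.454  0.0598 0.2142] [ 0.5656 -0.2903  0.3526]
T [[325.8, 173.7], [301.9, 172.6], [284.0, 171.8], [263.9, 171.0]]
[122, 124, 125, 127, 127, 100, 75, 74, 75, 75, 75, 52, 21, 16, 16, 13, 13, 15, 14, 17, 18, 35, 23, 16, 14, 17, 14, 16, 14, 17, 16, 18, 73, 91, 92, 93]
S [[235.5, 230.2], [249.9, 217.9], [260.4, 208.9], [271.6, 199.2]]
[114, 135, 129, 136, 135, 134, 138, 117, 86, 87, 85, 88, 86, 87, 85, 56, 64, 61, 42, 29, 37, 42, 40, 38, 41, 38, 42, 45, 41, 47, 44, 40, 41, 64, 121, 117]
155  85  83  83  82  80  79  78  78  77  77  76  76  75  74  73  74  73  73  74  72  73  71  72  70  71  70  69  67  65  62  44  25  14  11  14  14  14  13  15  16  16
157  69  69  69  68  71  69  70  68  70  69  69  72  71  72  71  75  74  74  74  75  77  76  77  75  76  76  76  75  75  64  48  22  12  11  14  15  10  11  12  16  17
159  87  87  86  85  85  86  85  85  88  86  85  86  87  86  85  84  82  81  78  77  76  76  77  77  77  77  77  77  77  70  50  26   9  12  11  14  13  16  12  15  12
161  88  89  89  89  86  88  87  84  87  88  88  85  75  65  58  51  44  38  33  30  29  26  31  32  33  35
[... 1544 characters left out ...]
  11  13  12  13  16  14  15
181  95  93  93  93  94  93  94  93  92  92  92  86  79  71  60  53  46  39  34  26  23  21  24  23  21  21  19  16  15  10   9  14  13  14  13  15  12  10  13  11  10
183  93  92  93  91  91  91  92  92  92  91  91  92  91  90  88  89  85  86  81  76  73  74  73  74  71  71  72  67  57  37  16  10   9  12  11  11  12  13   9  12  12
185  89  90  90  88  89  90  89  90  89  89  88  89  90  91  91  90  91  88  90  89  90  90  90  88  90  89  90  85  68  41  20   6  10  11  11  12  11  13  11  11   9
187  94  92  94  91  94  91  95  93  94  93  93  91  93  92  90  91  93  93  92  93  94  94  92  93  92  92  91  86  69  38  13  10  11  11  12  11   8  12   9  10  15
```

The cap dome ends at column 263 (home predicts 263.9) and butts on the hub at about 284. Spacer and wheel are also where expected.

```bash
python3 -c "
from rig import env
print(env.job_done())"
```

```text
the job is handed in; nothing more can be done
None
```

Spacer, wheel and cap are on the axle, seated and let go, and the arm is clear. The job was handed in at about 31 s; the final top-view check put the cap on its home position, but no verdict came back and I did not re-measure the bottle and tins at the end.

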